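# Free a clay tile from its plaster mould

## Robot

A 7-joint arm with a two-finger parallel gripper is mounted at the origin on the work surface. World frame = base frame: x ahead of the robot, y to its left, z up, the work surface at z = 0. Lengths are in m, angles in rad, forces in N, time in s.
With the tool pointing down it reaches from about 0.425 to 0.925 m from the base axis. Payload 6.8 kg.
Tool frame: the origin (TCP) lies at the very end of the fingers, on their centre line; the grasp point (between the pads) lies 19 mm behind it; z points along the fingers, x is the direction in which the jaws open and shut, and the axes are right-handed (so a half turn about z gives the same grasp; the last joint's range is limited). The gripper opens to 88 mm and grips with 3 to 60 N. Pads are 20 mm wide; open, the fingers measure 115 mm over their backs; the gripper's body (75 mm by 178 mm) begins 61 mm behind the grasp point.
Start: joints at [-0.108, 0.477, 0.022, 1.555, -0.011, 1.109, -0.083], TCP at [0.675, 0, 0.223] pointing down, gripper open.
Joint ranges: [-2.96, 2.96], [-0.34, 2.1], [-1.41, 1.46], [0.24, 2.44], [-1.37, 4.51], [0.17, 1.92], [-2.96, 2.96]. Speed limits (rad/s): [2.39, 2.39, 3.14, 3.14, 3.14, 3.14, 3.14].

## Interface

Orientations are given as a rotation vector (axis times angle).
In Python, from plant import state, imaging, hand_in gives the robot as it stands.
- The arm moves only by the tool servo_tool, never from a script. Its argument "moves" is a list of rows, each an object with "grip": the opening in per cent of the stroke, from 0 (shut) to 100 (fully open); "delta_pos": the shift along the tool's x, y, z in cm, a list of three; "turn": the turn, a rotation vector about the tool's x, y, z in degrees, a list of three. In form: [{"grip": grip, "delta_pos": [x, y, z], "turn": [wx, wy, wz]}, ...]. A call has 1 to 5 rows; each row shifts and turns the pose as measured when the row begins, along the tool's axes as they then stand; what a row does not reach is not made up. A row lasts 1/8 s, in which the tool goes at most 62.5 mm and 10.7 degrees, less where a joint would pass 70% of its speed; a pose out of reach is approached as far as the arm can. A call with a gripper value outside its range is refused whole. The fingers move at their own pace and stop on an object; the grip force is fixed at half the most. Time passes only in rows, so rows that do not move let the fingers close. It gives the time, the measured TCP pose, the force and the opening at its end, in the units of the state.
- state(): the state, without advancing time (a new reading comes with each control period).
- imaging.get_image(name): name is "scene" or "side" or "wrist"; returns a dict with "img" (400x640x3 uint8, red, green, blue), "z_map" (400x640 float32, m along the optical axis (not along the pixel's ray), 0 where there is no reading), "fx", "fy", "cx", "cy" (pixels), "k1" (the pictures are not rectified: a ray, as slopes to the right and down, at radius r is drawn at 1 + k1 r^2 times it, then the intrinsics apply), "T" (4x4, takes a point from camera to world coordinates). Camera axes: x right, y up, looking along -z (the intrinsics and any distortion apply to the point x, -y, -z); pixel columns grow to the right and rows downward; lengths in m; the calibration is good to about 2 mm. A picture is of the moment at which its call begins.
- hand_in(): hands the job in, once; it reports no verdict.
The state is a dict: "clock": time; "joint_positions": joint angles; "joint_vel": joint speeds; "effort": joint torques, N m; "tool_pos": TCP position; "tcp_rot": TCP orientation; "wrist_force": force on the tool from outside, world axes, zero at the start; "wrist_torque": the same for the moment, N m; "grip_width": finger opening in m.
Only numpy, scipy, OpenCV 4.12 (cv2) and the standard library are available. Lean on these libraries where they do the work, as an engineer would, in place of code of your own. Each camera call takes 0.05 s, during which the arm holds its last target.

## Task

A dry clay tile is stuck in the plaster mould: take the stylus from its stand, put its needle into the groove between tile and mould at the corner with the steel stud, and run it slowly (no faster than about 4 cm a second) once all the way round the tile in the groove, clockwise seen from above and lever side first, back to that corner, lifting it in and out only there. Hang the stylus back in its stand, press the lever's bar fully down so that the knockout rod lifts the tile out of the mould, and slide the tile, without picking it up, across onto the drying board until it lies flat and wholly on the board. Leave the jar, the cup and the cork block where they are.

Things in the scene. Friction and masses are not known exactly. Their poses are not given: they have to be found in the camera images.
- mould: fixed white plaster mould, 126 (x) x 114 (y) x 70 mm high. Origin: centre of its underside; z up; lever on its -x side, drying board on its +y side. The tile sits centred in a 94 x 82 mm recess in its top, flush with the top, leaving a groove (the seam) 10 mm wide and 8 mm deep all round. A steel stud 9 mm across, 4 mm high on the rim at x = -55, y = -49 mm marks the start corner
- tile_center (a point): centre of the dry clay tile with a raised flower, 74 (mould x) x 62 (mould y) x 16 mm thick, about 0.15 kg, loose in the mould; its underside starts 16 mm below the mould's top (1 mm play each side at its lower half). With the lever fully down it stands on a 40 mm steel disc, its underside about 4 mm above the mould's top
- lever (a joint): angle of the ejector lever, rad: 0 at the start (bar up) to 0.42 (bar fully down, at its stop). Pressing the bar down drives the knockout rod with its 40 mm disc up under the tile, 50 mm per rad (21 mm in all). Takes about 10 N at the bar; it is stiff and stays where it is left
- lever_bar (a point): centre of the lever's steel cross bar, 16 mm thick and 60 mm long along the mould's y, pressed down from above. It swings at 60 mm about a pivot at x = -45, z = 45 mm in the mould's frame: from z = 57.5 mm (start) to z = 32.5 mm (fully down), x about -104 mm all the way
- board_top (a point): centre of the top of the wooden drying board, 140 (x) x 130 (y) mm, axes as the mould's; its top is 69 mm above the table, 1 mm lower than the mould's top, with a 2 mm gap between; its centre lies 124 mm from the mould's centre along the mould's +y. Fixed
- stylus_grip (a point): centre of the square wooden handle (14 x 14 x 50 mm, upright) of the seam stylus, 40 g. Square sides along its x and y. Directly below it: a round collar 30 mm across and 6 mm thick (underside 31 mm below this point), then a steel shaft 8 mm across, then a needle 4 mm across and 18 mm long
- stylus_tip (a point): very end of the stylus's needle, 76 mm straight below the handle's centre
- stylus: the seam stylus as a whole; origin at its tip, z up along it to the handle
- stand_hole (a point): centre of the mouth of the 20 mm through hole in the wooden tool stand (80 x 80 mm, top 62 mm above the table, fixed), in which the stylus hangs by its collar, handle up, tip 17 mm above the table
- jar: bystander: closed white jar, 66 mm across, 85 mm high; origin at its underside
- cup: bystander: clay cup, 72 mm across, 85 mm high; origin at its underside
- sanding_block: bystander: cork block 70 x 40 x 28 mm; origin at its underside
- seam0 (a point): point 0 of 8 on the seam, in the middle of the groove 4 mm below the mould's top; numbered clockwise seen from above, 36 or 42 mm apart: start and finish corner, beside the steel stud
- seam1 (a point): point 1 of 8 on the seam, in the middle of the groove 4 mm below the mould's top; numbered clockwise seen from above, 36 or 42 mm apart: middle of the lever side
- seam2 (a point): point 2 of 8 on the seam, in the middle of the groove 4 mm below the mould's top; numbered clockwise seen from above, 36 or 42 mm apart: corner of the lever side and board side
- seam3 (a point): point 3 of 8 on the seam, in the middle of the groove 4 mm below the mould's top; numbered clockwise seen from above, 36 or 42 mm apart: middle of the board side
- seam4 (a point): point 4 of 8 on the seam, in the middle of the groove 4 mm below the mould's top; numbered clockwise seen from above, 36 or 42 mm apart: corner of the board side and far side
- seam5 (a point): point 5 of 8 on the seam, in the middle of the groove 4 mm below the mould's top; numbered clockwise seen from above, 36 or 42 mm apart: middle of the far side
- seam6 (a point): point 6 of 8 on the seam, in the middle of the groove 4 mm below the mould's top; numbered clockwise seen from above, 36 or 42 mm apart: corner of the far side and the side away from the board
- seam7 (a point): point 7 of 8 on the seam, in the middle of the groove 4 mm below the mould's top; numbered clockwise seen from above, 36 or 42 mm apart: middle of the side away from the board

How it is judged:
On the way, in this order (a step that is already met when the one before it is completed fails the run):
1. needle in the groove at the stud corner (horizontal distance between stylus_tip and seam0 below 0.006 m and z of stylus_tip in the frame of mould between 0.058 and 0.0685 m).
2. needle in the groove at seam point 1 (horizontal distance between stylus_tip and seam1 below 0.006 m and z of stylus_tip in the frame of mould between 0.058 and 0.0685 m).
3. needle in the groove at seam point 2 (horizontal distance between stylus_tip and seam2 below 0.006 m and z of stylus_tip in the frame of mould between 0.058 and 0.0685 m).
4. needle in the groove at seam point 3 (horizontal distance between stylus_tip and seam3 below 0.006 m and z of stylus_tip in the frame of mould between 0.058 and 0.0685 m).
5. needle in the groove at seam point 4 (horizontal distance between stylus_tip and seam4 below 0.006 m and z of stylus_tip in the frame of mould between 0.058 and 0.0685 m).
6. needle in the groove at seam point 5 (horizontal distance between stylus_tip and seam5 below 0.006 m and z of stylus_tip in the frame of mould between 0.058 and 0.0685 m).
7. needle in the groove at seam point 6 (horizontal distance between stylus_tip and seam6 below 0.006 m and z of stylus_tip in the frame of mould between 0.058 and 0.0685 m).
8. needle in the groove at seam point 7 (horizontal distance between stylus_tip and seam7 below 0.006 m and z of stylus_tip in the frame of mould between 0.058 and 0.0685 m).
9. needle back at the stud corner, in the groove (all of step 1).
10. lever fully down, tile lifted clear of the mould (value of joint lever above 0.38 rad and z of tile_center in the frame of mould above 0.079 m), for 0.2 s.
At the end, for the whole second after the job is handed in: the tile lies flat on the drying board, its centre within 36 mm (board x) and 38 mm (board y) of the board's centre; the stylus hangs at rest in its stand by the collar, upright and released; the lever is still down (above 0.36 rad) (x of tile_center in the frame of board_top between -0.036 and 0.036 m and y of tile_center in the frame of board_top between -0.038 and 0.038 m and z of tile_center in the frame of board_top between 0.005 and 0.011 m and angle between tile_center's own z axis and vertical below 0.08 rad and distance of tile_center from where it was at the start of the episode above 0.08 m and value of joint lever above 0.36 rad and horizontal distance between stylus_grip and stand_hole below 0.012 m and z of stylus_grip in the frame of stand_hole between 0.027 and 0.035 m and angle between stylus_grip's own z axis and vertical below 0.15 rad and contact force between the fingers and stylus below 0.05 N and linear speed of stylus below 0.02 m/s); the robot touches nothing.
It fails at once if needle moved faster than 9 cm/s in the groove (x of stylus_tip in the frame of mould between -0.055 and 0.055 m and y of stylus_tip in the frame of mould between -0.05 and 0.05 m and z of stylus_tip in the frame of mould between 0.05 and 0.0685 m and linear speed of stylus above 0.09 m/s).
It fails at once if needle lifted out of the groove elsewhere than at the stud corner, or passed low (under 6 mm) over the tile and groove (x of stylus_tip in the frame of mould between -0.05 and 0.05 m and y of stylus_tip in the frame of mould between -0.044 and 0.044 m and z of stylus_tip in the frame of mould between 0.071 and 0.076 m and horizontal distance between stylus_tip and seam0 above 0.016 m).
It fails at once if tile picked up (its underside 20 mm or more above the mould's top) (z of tile_center in the frame of mould above 0.098 m).
It fails at once if tile knocked off the mould and board (height (world z) of tile_center below 0.045 m).
It fails at once if jar, cup or cork block moved more than 20 mm (distance of any of jar, cup, sanding_block from where it was at the start of the episode above 0.02 m).
It also fails if it takes over 72 s, if anything falls off the work surface, if the arm or the gripper's body presses on something with over 40 N, if the wrist force passes 120 N, or if a joint passes its speed limit or range.

## Working session

There is one attempt and no reset: what is moved stays moved. The work goes in short steps, Python scripts to look and compute and a tool call to move; the robot and the scene stay as the last step left them, time stands still between calls to the robot, and variables do not carry over. Pictures are saved under pics/ and viewed, and the job is handed in when it is done.

Besides the shell and the picture viewer there is one more tool, called after "Emit:" by a JSON object that holds its "api" and its "payload". servo_tool: Moves the arm, as the interface text tells. Its arguments: {"type":"object","properties":{"moves":{"type":"array","items":{"type":"object","properties":{"grip":{"type":"number"},"delta_pos":{"type":"array","items":{"type":"number"}},"turn":{"type":"array","items":{"type":"number"}}}}}},"required":["moves"]}

```bash
mkdir -p pics; ls; python3 - <<'E'
from plant import state, imaging
import cv2
s=state(); print(s)
for n in ["scene","side","wrist"]:
    d=imaging.get_image(n); cv2.imwrite(f"pics/{n}0.png",d["img"][:,:,::-1]); print(n,d["fx"],d["fy"],d["cx"],d["cy"],d["k1"],d["T"].round(4).tolist())
E
```

```text
pics
{'clock': 0.0, 'joint_positions': array([-0.10809669,  0.47779949,  0.02235748,  1.55640646, -0.01149944,
        1.10931315, -0.08308555]), 'joint_vel': array([ 3.89492020e-04, -1.29567291e-03,  2.46087071e-03, -9.58778818e-05,
        3.55400127e-04,  5.98848314e-04,  7.08267233e-04]), 'effort': array([-1.31144458e-03, -5.82851672e+01,  1.53386436e+00, -2.72606850e+01,
       -5.43364382e-02,  1.69422745e-02,  2.21527275e-04]), 'tool_pos': array([ 6.74411954e-01, -2.77000032e-05,  2.21701484e-01]), 'tcp_rot': array([ 3.14144951e+00,  2.77774056e-05, -2.81537766e-03]), 'wrist_force': array([-0.36399266, -0.22626556, -0.34443624]), 'wrist_torque': array([-0.04752859,  0.02647631,  0.02653681]), 'grip_width': 0.0878077125786645}
scene 468.39196500454767 468.39196500454767 320.48919342868436 194.8966126107847 -0.03109070515840284 [[0.5901, -0.6006, 0.5395, 1.1252], [0.8073, 0.4303, -0.4039, -0.4279], [0.0105, 0.6739, 0.7387, 0.8832], [0.0, 0.0, 0.0, 1.0]]
side 431.1492132590396 431.1492132590396 313.10934881483615 207.61470101644318 -0.06477358261102573 [[0.9443, 0.1942, -0.2655, 0.2873], [-0.328, 0.4939, -0.8053, -0.8374], [-0.0252, 0.8475, 0.5301, 0.6228], [0.0, 0.0, 0.0, 1.0]]
wrist 300.9887789993174 300.9887789993174 323.25243111603623 200.22216001135772 -0.031625935800820536 [[1.0, -0.0002, 0.0022, 0.6735], [-0.0005, 0.9572, 0.2893, 0.0795], [-0.0021, -0.2893, 0.9572, 0.3835], [0.0, 0.0, 0.0, 1.0]]
```

View pics/scene0.png

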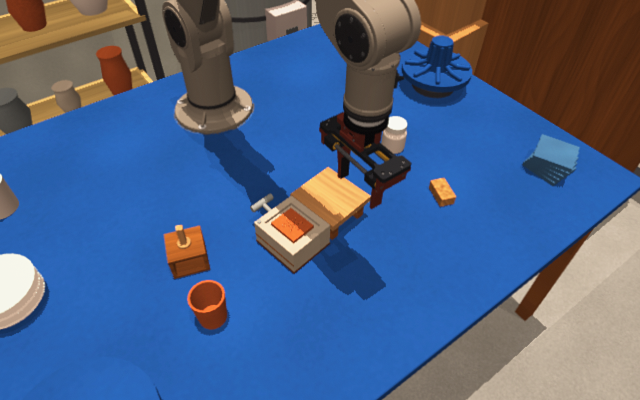

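View pics/side0.png

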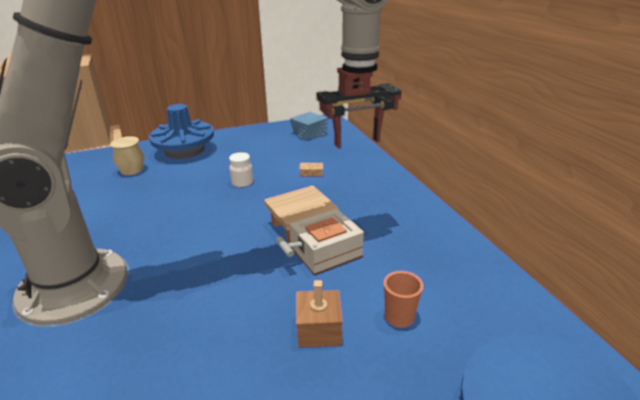

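View pics/wrist0.png

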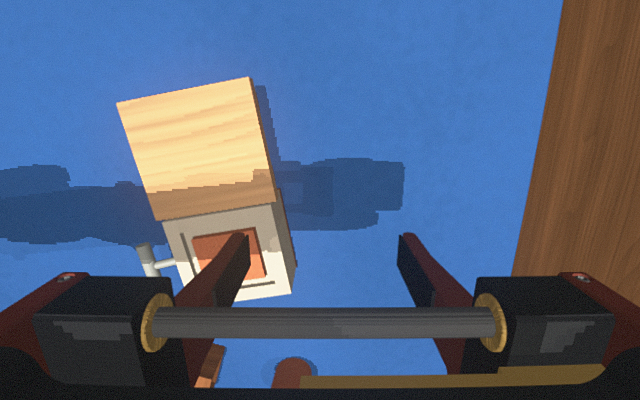

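The scene view shows the mould with orange tile at about (292,228), the board at (332,200), the stand with stylus at (185,250), the cup at (208,303), the jar at (395,133), and the cork at (443,191). The wrist view shows the mould and board with a slight yaw. Next I'll measure these.

```bash
cat > h.py <<'E'
import numpy as np, cv2
from plant import state, imaging
def und(d,uv):
    K=np.array([[d["fx"],0,d["cx"]],[0,d["fy"],d["cy"]],[0,0,1]])
    uv=np.asarray(uv,float).reshape(-1,1,2)
    return cv2.undistortPoints(uv,K,np.array([d["k1"],0,0,0,0.]),None,None,None).reshape(-1,2)
def rays(d,uv):
    p=und(d,uv); v=np.c_[p[:,0],-p[:,1],-np.ones(len(p))]
    return v@d["T"][:3,:3].T, d["T"][:3,3]
def onplane(d,uv,z):
    v,o=rays(d,uv); t=(z-o[2])/v[:,2]; return o+v*t[:,None]
def cloud(d):
    u,v=np.meshgrid(np.arange(640),np.arange(400)); r,o=rays(d,np.c_[u.ravel(),v.ravel()])
    P=o+r*d["z_map"].reshape(-1,1); P[d["z_map"].ravel()<=0]=np.nan
    return P.reshape(400,640,3)
def proj(d,P):
    T=np.linalg.inv(d["T"]); q=np.atleast_2d(P)@T[:3,:3].T+T[:3,3]
    x=q[:,0]/-q[:,2]; y=-q[:,1]/-q[:,2]; f=1+d["k1"]*(x*x+y*y)
    return np.c_[x*f*d["fx"]+d["cx"], y*f*d["fy"]+d["cy"]]
E
python3 - <<'E'
from h import *
np.set_printoptions(precision=4,suppress=True)
for n in ["scene","side","wrist"]:
    d=imaging.get_image(n); np.savez(f"/tmp/{n}.npz",**{k:d[k] for k in d}); P=cloud(d)
    im=d["img"]; hsv=cv2.cvtColor(im,cv2.COLOR_RGB2HSV)
    print(n,"table z med",np.nanmedian(P[(hsv[...,0]>100)&(hsv[...,0]<125)&(P[...,2]<.03)&(P[...,2]>-.03)][:,2]))
    # objects at height 0.02-0.13 in region, connected comps
    m=((P[...,2]>.02)&(P[...,2]<.15)&(P[...,0]>.3)&(P[...,0]<1)&(abs(P[...,1])<.6)).astype(np.uint8)
    k,l,st,c=cv2.connectedComponentsWithStats(m)
    for i in range(1,k):
        if st[i,4]>60:
            Q=P[l==i]; print(c[i],st[i,4],Q.min(0),Q.max(0), np.median(hsv[l==i],0))
E
```

```text
scene table z med 0.000654181352001737
[429.8195  81.3611] 637 [0.3    0.5268 0.0202] [0.4061 0.6    0.0946] [108. 196. 138.]
[394.8203 133.0703] 640 [0.4207 0.2955 0.0202] [0.483  0.3572 0.0908] [ 14.   65.  173.5]
[548.7552 163.737 ] 825 [0.7176 0.5518 0.0201] [0.8271 0.5999 0.0666] [104. 128.  85.]
[308.1938 215.199 ] 6110 [ 0.4494 -0.1532  0.0201] [0.6362 0.1131 0.078 ] [ 15.  138.  182.5]
[442.7755 188.9922] 383 [0.6223 0.2737 0.02  ] [0.6995 0.3344 0.0337] [ 16. 166. 240.]
[184.4175 245.3222] 1322 [ 0.4175 -0.3525  0.0201] [ 0.5186 -0.254   0.1221] [ 12. 200. 196.]
[ 33.4923 275.6031] 388 [ 0.3074 -0.6     0.022 ] [ 0.3938 -0.5833  0.0796] [ 26.5  28.5 221.5]
[207.6198 301.5548] 1260 [ 0.5887 -0.3609  0.0202] [ 0.6615 -0.2912  0.0883] [  8. 204. 125.]
[108.7519 379.9663] 3289 [ 0.59   -0.6     0.0464] [ 0.7459 -0.4772  0.066 ] [107. 196. 184.]
side table z med -0.00033639128540441376
[312.8446 125.3885] 399 [0.7104 0.5522 0.02  ] [0.8247 0.6    0.065 ] [103.  94. 110.]
[195.4467 139.5533] 394 [0.3001 0.5256 0.0201] [0.4012 0.5998 0.0948] [107. 148. 131.]
[240.4296 166.7701] 561 [0.4143 0.2924 0.02  ] [0.4792 0.3585 0.089 ] [ 16.  30. 174.]
[311.0462 166.3988] 173 [0.6222 0.2709 0.0201] [0.6972 0.3297 0.0321] [ 15. 101. 216.]
[314.5593 226.0956] 4810 [ 0.449  -0.1555  0.02  ] [0.6362 0.1089 0.0746] [ 16.  63. 159.]
[401.5592 294.6782] 1588 [ 0.5881 -0.3643  0.02  ] [ 0.6593 -0.2907  0.0864] [  9. 142. 141.]
[318.6517 313.4565] 2208 [ 0.4175 -0.3543  0.0202] [ 0.5179 -0.2552  0.1193] [ 13. 130. 176.]
[527.8583 368.9   ] 7262 [ 0.6003 -0.6     0.0317] [ 0.8497 -0.4771  0.062 ] [106. 143. 180.]
wrist table z med -0.0002739930998261475
[209.4748 181.3128] 24766 [ 0.4479 -0.1437  0.0201] [0.634  0.1106 0.0719] [ 19.  94. 247.]
[207.4916 370.519 ] 474 [ 0.4907 -0.3003  0.02  ] [ 0.5171 -0.2704  0.0632] [ 11.  131.   85.5]
[287.9167 377.4286] 588 [ 0.5934 -0.3167  0.02  ] [ 0.6509 -0.2919  0.0604] [  6. 126.  97.]
```

```bash
python3 - <<'E'
from h import *
np.set_printoptions(precision=4,suppress=True)
for n,(x,y,w,h) in {"scene":(150,170,240,160),"side":(250,170,190,190)}.items():
    d=np.load(f"/tmp/{n}.npz"); s=3
    c=cv2.resize(d["img"][y:y+h,x:x+w],None,fx=s,fy=s,interpolation=cv2.INTER_CUBIC); cv2.imwrite(f"pics/{n}_crop.png",c[:,:,::-1])
E
```

```text
(no output)
```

View pics/scene_crop.png

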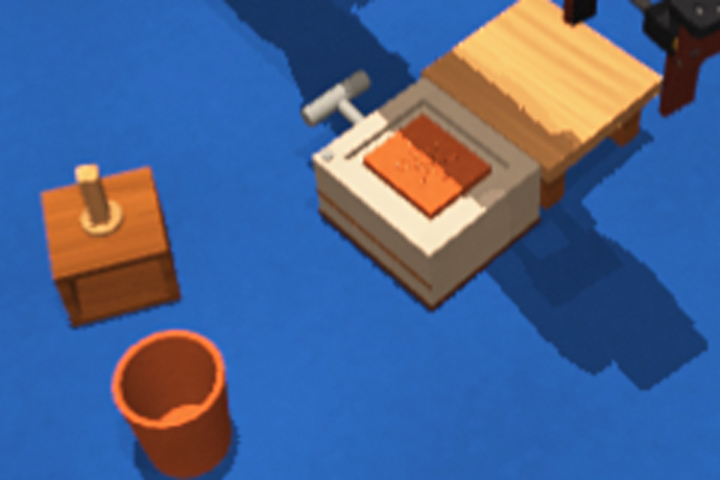

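View pics/side_crop.png

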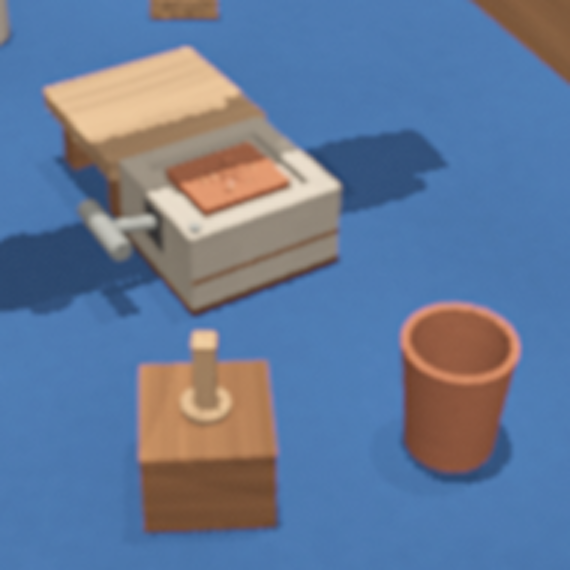

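```bash
python3 - <<'E'
from h import *
np.set_printoptions(precision=4,suppress=True)
D={n:dict(np.load(f"/tmp/{n}.npz")) for n in ["scene","side","wrist"]}
for n,d in D.items():
    P=cloud(d)
    hsv=cv2.cvtColor(d["img"],cv2.COLOR_RGB2HSV)
    m=(P[...,2]>.063)&(P[...,2]<.074)&(P[...,0]>.46)&(P[...,0]<.65)&(P[...,1]>-.17)&(P[...,1]<.125)
    Q=P[m]; print(n,"mould+board",Q.mean(0)); r=cv2.minAreaRect((Q[:,:2]*1000).astype(np.float32)); print(r, cv2.boxPoints(r))
    # orange tile
    m2=m&((hsv[...,0]<14)|(hsv[...,0]>175))&(hsv[...,1]>110)
    k,l,st,c=cv2.connectedComponentsWithStats(m2.astype(np.uint8)); i=1+st[1:,4].argmax()
    ct=max(cv2.findContours((l==i).astype(np.uint8),cv2.RETR_EXTERNAL,cv2.CHAIN_APPROX_NONE)[0],key=len).reshape(-1,2)
    X=onplane(d,ct,.070); r=cv2.minAreaRect((X[:,:2]*1000).astype(np.float32)); print(" tile",r)
    if n!="wrist":
        m=(P[...,2]>.056)&(P[...,2]<.066)&(P[...,0]>.4)&(P[...,0]<.53)&(P[...,1]<-.24)&(P[...,1]>-.37)
        Q=P[m]; print(" stand",cv2.minAreaRect((Q[:,:2]*1000).astype(np.float32)),Q[:,2].mean())
        m=(P[...,2]>.115)&(P[...,2]<.125)&(P[...,0]>.4)&(P[...,0]<.53)&(P[...,1]<-.24)&(P[...,1]>-.37)
        print(" handle top",P[m].mean(0),m.sum(),P[m].min(0),P[m].max(0))
        m=(P[...,2]>.07)&(P[...,2]<.112)&(P[...,0]>.4)&(P[...,0]<.53)&(P[...,1]<-.24)&(P[...,1]>-.37)
        print(" handle side",P[m].mean(0),m.sum())
E
```

```text
scene mould+board [ 0.5549 -0.025   0.0699]
((536.6447143554688, -22.842514038085938), (173.1436767578125, 252.72235107421875), 6.369110584259033) [[ 436.5896   93.1351]
 [ 464.6248 -158.0275]
 [ 636.6998 -138.8201]
 [ 608.6646  112.3424]]
 tile ((565.6715087890625, -87.24687194824219), (79.38705444335938, 66.87976837158203), 9.919515609741211)
 stand ((467.948486328125, -302.9239501953125), (78.82447814941406, 83.47026062011719), 72.372314453125) 0.06263088891218128
 handle top [ 0.4686 -0.3043  0.1188] 40 [ 0.4595 -0.3117  0.1155] [ 0.4781 -0.2964  0.1221]
 handle side [ 0.473  -0.3046  0.0904] 111
side mould+board [ 0.5496 -0.0331  0.0686]
((536.0048217773438, -24.596832275390625), (173.58705139160156, 252.73541259765625), 6.39839506149292) [[ 435.6693   91.3114]
 [ 463.8345 -159.8498]
 [ 636.3403 -140.505 ]
 [ 608.1752  110.6561]]
 tile ((560.7512817382812, -92.06352996826172), (75.84363555908203, 64.26315307617188), 9.911840438842773)
 stand ((468.39373779296875, -304.14007568359375), (84.08399200439453, 79.12997436523438), 72.53784942626953) 0.06106953783674643
 handle top [ 0.4673 -0.3045  0.1171] 52 [ 0.4593 -0.3117  0.1151] [ 0.4765 -0.2944  0.1193]
 handle side [ 0.466  -0.31    0.0915] 147
wrist mould+board [0.5486 0.0098 0.0689]
((536.3260498046875, -21.584136962890625), (170.49624633789062, 250.06167602539062), 6.122166156768799) [[ 438.2297   93.642 ]
 [ 464.8985 -154.9935]
 [ 634.4224 -136.8103]
 [ 607.7535  111.8252]]
 tile ((563.3466796875, -84.2856216430664), (75.34046173095703, 62.850276947021484), 8.889494895935059)
```

Rough positions: the tile centre is near (0.563,-0.088) with yaw about 9.9°, and the stand is near (0.468,-0.303). Next I'll move above the mould for a square wrist view.

Emit:
{"api": "servo_tool", "payload": {"moves": [{"grip": 100,"delta_pos": [-5.5,4.5,0],"turn": [0,0,-5]},{"grip": 100,"delta_pos": [-5.5,4.5,0],"turn": [0,0,-5]},{"grip": 100,"delta_pos": [0,0,0],"turn": [0,0,0]},{"grip": 100,"delta_pos": [0,0,0],"turn": [0,0,0]}]}}

```text
clock: 0.8
tool_pos: [0.5772, -0.0873, 0.2216]
tcp_rot: [-3.129, -0.284, 0.001]
wrist_force: [0.6, 0.4, 0.1]
grip_width: 0.0878
```

```bash
python3 - <<'E'
from h import *
d=imaging.get_image("wrist"); np.savez("/tmp/w1.npz",**d); cv2.imwrite("pics/w1.png",d["img"][:,:,::-1]); s=state(); print(s["tool_pos"],s["tcp_rot"],s["clock"])
E
```

```text
[ 0.57709565 -0.08777376  0.22150479] [ 3.12849421e+00  2.83122619e-01 -1.87953904e-03] 0.85
```

View pics/w1.png

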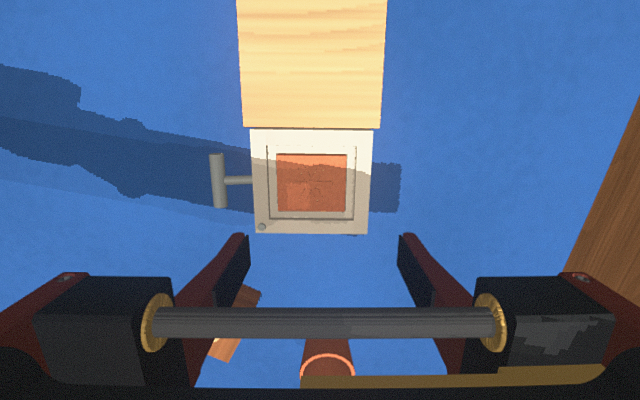

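The wrist view shows the mould top spanning columns 250–373 and rows 130–235, with the stud at (261,226), the lever bar at (217,180) and the tile at (312,183). The view is unobstructed.

```bash
python3 - <<'E'
from h import *
np.set_printoptions(precision=2,suppress=True)
d=dict(np.load("/tmp/w1.npz")); P=cloud(d); im=d["img"]; hsv=cv2.cvtColor(im,cv2.COLOR_RGB2HSV)
def rect(mask,z,nm):
    k,l,st,c=cv2.connectedComponentsWithStats(mask.astype(np.uint8)); i=1+st[1:,4].argmax()
    ct=max(cv2.findContours((l==i).astype(np.uint8),cv2.RETR_EXTERNAL,cv2.CHAIN_APPROX_NONE)[0],key=len).reshape(-1,2)
    X=onplane(d,ct,z)[:,:2]*1000; r=cv2.minAreaRect(X.astype(np.float32)); print(nm,r, st[i]); return l==i
z=P[...,2]
reg=np.zeros(z.shape,bool); reg[100:240,200:400]=1
or_=((hsv[...,0]<11)|(hsv[...,0]>175))&(hsv[...,1]>100)&reg
rect(or_,.070,"tile")
low=(hsv[...,1]<90)&(z>.055)&reg
low[:, :246]=0
rect(low|or_,.070,"mould")
rect((z>.06)&(hsv[...,1]>=90)&(P[...,1]>-.03)&(P[...,1]<.3),.069,"board")
rect((z>.045)&reg&(np.arange(640)[None,:]<230),.0655,"bar")
Q=P[(z>.06)&low]; print(Q[:,2].mean())
# bigger crop
c=cv2.resize(im[120:245,200:400],None,fx=4,fy=4,interpolation=cv2.INTER_CUBIC); cv2.imwrite("pics/w1c.png",c[:,:,::-1])
cv2.imwrite("pics/low.png",(low|or_)[100:245,190:410].astype(np.uint8)*255)
E
```

```text
tile ((562.3184814453125, -88.2142562866211), (73.54193115234375, 57.39292907714844), 9.099588394165039) [ 276  158   70   54 3284]
mould ((562.2059326171875, -86.40689086914062), (126.17984008789062, 115.09406280517578), 9.605788230895996) [  250   128   124   107 11769]
board ((537.4218139648438, 59.54821014404297), (138.8546905517578, 52.35023498535156), 9.976056098937988) [ 236    0  151   62 6485]
bar ((464.3588562011719, -102.52306365966797), (20.56106185913086, 61.39558792114258), 9.5945405960083) [209 153  21  56 853]
0.06779006583687949
```

View pics/w1c.png

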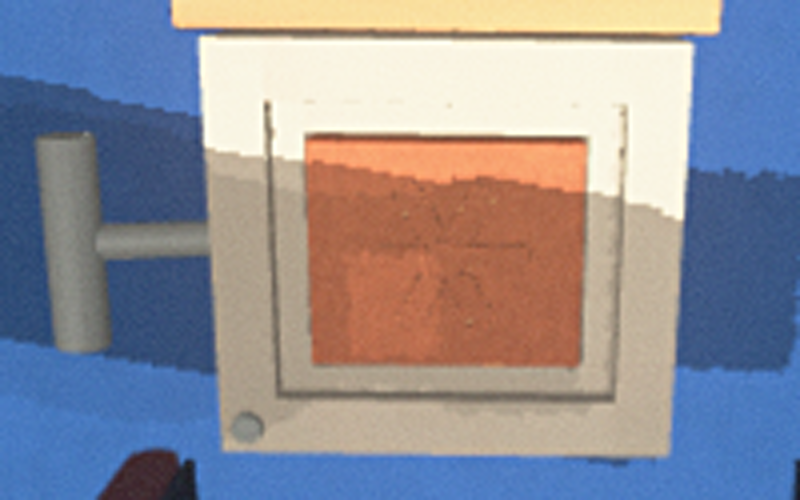

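```bash
python3 - <<'E'
from h import *
np.set_printoptions(precision=2,suppress=True)
d=dict(np.load("/tmp/w1.npz"))
def cc(pts,off,s,dd,z,nm):
    uv=np.array(pts,float)/s-0.5+0.5/s+np.array(off); X=onplane(dd,uv,z)[:,:2]*1000
    e=[np.linalg.norm(X[i]-X[(i+1)%4]) for i in range(4)]
    v=X[1]-X[0]+X[2]-X[3]; print(nm,X.mean(0),np.array(e),"yaw",np.degrees(np.arctan2(v[1],v[0])))
# order: -x+y, +x+y, +x-y, -x-y
cc([(305,135),(587,136),(581,366),(312,366)],(200,120),4,d,.070,"w tile")
cc([(199,37),(693,42),(669,457),(223,453)],(200,120),4,d,.070,"w mould")
cc([(267,100),(626,104),(614,399),(280,396)],(200,120),4,d,.070,"w recess top?")
D={n:dict(np.load(f"/tmp/{n}.npz")) for n in ["scene","side"]}
cc([(415,114),(491,169),(432,217),(364,161)],(150,170),3,D["scene"],.070,"scene tile")
cc([(421,78),(541,178),(429,255),(316,157)],(150,170),3,D["scene"],.070,"scene mould")
cc([(168,174),(254,142),(291,183),(206,213)],(250,170),3,D["side"],.070,"side tile")
cc([(121,157),(258,116),(340,188),(191,236)],(250,170),3,D["side"],.070,"side mould")
for n in D:
    dd=D[n];P=cloud(dd);z=P[...,2];im=dd["img"];hsv=cv2.cvtColor(im,cv2.COLOR_RGB2HSV)
    c,s_=np.cos(np.radians(9.8)),np.sin(np.radians(9.8)); x=P[...,0]-.5635;y=P[...,1]+.0885
    mx=c*x+s_*y;my=-s_*x+c*y
    m=(z>.066)&(z<.0745)
    a=m&(abs(my)<.03); b=m&(abs(mx)<.04)&(my<-.03)
    print(n,"x ext",np.percentile(mx[a],[0.5,99.5])*1000,"y low",np.percentile(my[b],[.5])*1000)
E
```

```text
w tile [562.25 -85.75] [73.34 63.14 74.   63.46] yaw 10.234456310337945
w mould [562.34 -86.75] [125.81 114.18 125.64 114.36] yaw 9.774405505018201
w recess top? [562.44 -86.01] [92.67 81.07 92.64 81.29] yaw 9.745059222003498
scene tile [565.51 -88.15] [79.08 60.96 73.15 58.49] yaw 10.638563853751773
scene mould [566.07 -87.62] [135.06 105.46 123.82 109.38] yaw 7.869678789054849
side tile [562.44 -92.91] [78.08 61.63 72.41 57.49] yaw 11.356521643580434
side mould [563.07 -85.83] [120.7  116.13 122.29 114.5 ] yaw 7.499428567631033
scene x ext [-1389.46    63.88] y low [-278.41]
side x ext [-103.75  868.21] y low [-280.13]
```

```bash
cat >> h.py <<'E'
from scipy.spatial.transform import Rotation as Ro
def go(target,psi_deg=None,verbose=1):
    """world target -> delta in tool axes (cm), yaw diff as tool-z turn (deg)"""
    s=state(); R=Ro.from_rotvec(s["tcp_rot"]).as_matrix(); yaw=np.degrees(np.arctan2(R[1,0],R[0,0]))
    d=R.T@(np.array(target)-s["tool_pos"])*100
    tilt=np.degrees(np.arccos(-R[2,2]))
    print("clk",round(s["clock"],2),"pos",s["tool_pos"].round(4),"yaw",yaw.round(2),"tilt",tilt.round(2),"delta cm",d.round(2),"turn z",None if psi_deg is None else round(yaw-psi_deg,2),"F",s["wrist_force"].round(1),"g",round(s["grip_width"],4))
    if psi_deg is not None:
        a=np.radians(psi_deg); Rt=np.array([[np.cos(a),np.sin(a),0],[np.sin(a),-np.cos(a),0],[0,0,-1]]); print(" turn vec",np.degrees(Ro.from_matrix(R.T@Rt).as_rotvec()).round(2))
    return d
E
python3 - <<'E'
from h import *
go([.468,-.303,.2215],-17.5)
for p in [10.3,1,-8.4,-17.6,-17.6]:
    a=np.radians(p);dx,dy=-2.18,-4.3; print(round(dx*np.cos(a)+dy*np.sin(a),2),round(dx*np.sin(a)-dy*np.cos(a),2))
E
```

```text
clk 0.85 pos [ 0.5771 -0.0878  0.2215] yaw 10.34 tilt 0.07 delta cm [-14.6   19.21   0.02] turn z 27.84 F [-0.1 -0.8 -1.2] g 0.0879
 turn vec [ 0.03  0.07 27.84]
-2.91 3.84
-2.25 4.26
-1.53 4.57
-0.78 4.76
-0.78 4.76
```

Emit:
{"api": "servo_tool", "payload": {"moves": [{"grip": 100,"delta_pos": [-2.9,3.8,0],"turn": [0,0,9.3]},{"grip": 100,"delta_pos": [-2.25,4.25,0],"turn": [0,0,9.3]},{"grip": 100,"delta_pos": [-1.5,4.6,0],"turn": [0,0,9.3]},{"grip": 100,"delta_pos": [-0.8,4.75,0],"turn": [0,0,0]},{"grip": 100,"delta_pos": [-0.8,4.75,0],"turn": [0,0,0]}]}}

```text
clock: 1.48
tool_pos: [0.4745, -0.298, 0.2211]
tcp_rot: [-3.103, 0.476, -0.004]
wrist_force: [0.4, 0.3, 0.3]
grip_width: 0.0876
```

```bash
python3 - <<'E'
from h import *
d=imaging.get_image("wrist"); np.savez("/tmp/w2.npz",**d); cv2.imwrite("pics/w2.png",d["img"][:,:,::-1]); go([.468,-.303,.2],-17.5)
E
```

```text
clk 1.52 pos [ 0.4702 -0.3052  0.2213] yaw -17.92 tilt 0.13 delta cm [-0.28 -0.14  2.13] turn z -0.42 F [-2.5 -4.2  0.6] g 0.0883
 turn vec [ 0.1  -0.09 -0.42]
```

View pics/w2.png

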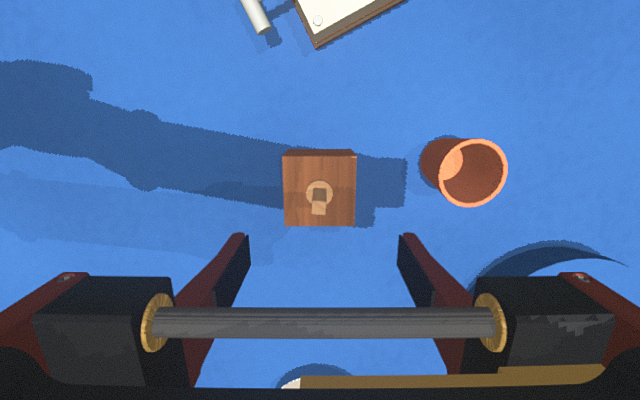

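The stand is centred at about (320,190), with the collar at (319,193) and the handle top at (318,207). The sides are nearly square to the tool. Next is a fresh settled picture to measure from.

```bash
python3 - <<'E'
from h import *
imaging.get_image("wrist");d=imaging.get_image("wrist"); np.savez("/tmp/w2.npz",**d); go([.468,-.303,.2],-17.5)
c=cv2.resize(d["img"][140:235,270:370],None,fx=6,fy=6,interpolation=cv2.INTER_CUBIC); cv2.imwrite("pics/w2c.png",c[:,:,::-1])
E
```

```text
clk 1.62 pos [ 0.4733 -0.2997  0.2211] yaw -17.78 tilt 0.13 delta cm [-0.41  0.48  2.11] turn z -0.28 F [ 0.   0.5 -0. ] g 0.0879
 turn vec [-0.08 -0.1  -0.28]
```

View pics/w2c.png

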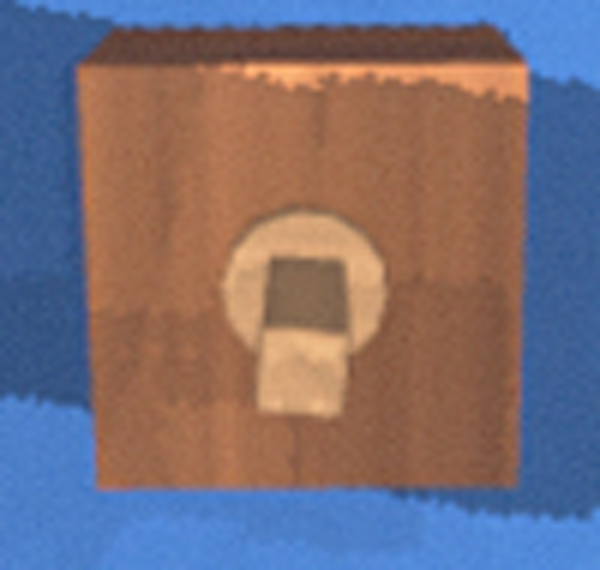

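```bash
python3 - <<'E'
from h import *
np.set_printoptions(precision=2,suppress=True)
d=dict(np.load("/tmp/w2.npz"))
def cc(pts,z,nm):
    uv=(np.array(pts,float)+.5)/6-.5+np.array((270,140)); X=onplane(d,uv,z)[:,:2]*1000
    e=[np.linalg.norm(X[i]-X[(i+1)%4]) for i in range(4)]
    v=X[1]-X[0]+X[2]-X[3]; print(nm,X.mean(0),np.array(e),"yaw",np.degrees(np.arctan2(v[1],v[0])))
cc([(78,65),(528,65),(518,488),(98,488)],.062,"stand")
cc([(261,331),(347,332),(342,414),(257,411)],.118,"handle top")
cc([(222,287),(304,208),(387,287),(304,366)],.068,"collar")
E
```

```text
stand [ 466.92 -303.99] [79.67 79.91 79.69 79.9 ] yaw -18.003607270468358
handle top [ 466.85 -303.68] [13.11 13.19 13.14 12.87] yaw -19.416087416020194
collar [ 467.   -303.13] [20.7  20.77 21.09 20.91] yaw 26.57991506456404
```

```bash
python3 - <<'E'
from h import *
go([.467,-.3037,.078],-18)
E
```

```text
clk 1.62 pos [ 0.4733 -0.2997  0.2211] yaw -17.78 tilt 0.13 delta cm [-0.5   0.59 14.31] turn z 0.22 F [ 0.   0.5 -0. ] g 0.0879
 turn vec [-0.08 -0.1   0.22]
```

Emit:
{"api": "servo_tool", "payload": {"moves": [{"grip": 100,"delta_pos": [-0.5,0.6,3],"turn": [0,0,0]},{"grip": 100,"delta_pos": [0,0,4],"turn": [0,0,0]},{"grip": 100,"delta_pos": [0,0,2],"turn": [0,0,0]},{"grip": 100,"delta_pos": [0,0,0],"turn": [0,0,0]}]}}

```text
clock: 2.12
tool_pos: [0.4751, -0.2972, 0.129]
tcp_rot: [-3.103, 0.468, -0.009]
wrist_force: [-0.5, -0.4, 0.2]
grip_width: 0.0882
```

```bash
python3 - <<'E'
from h import *
go([.467,-.3037,.078],-18)
E
```

```text
clk 2.12 pos [ 0.4751 -0.2972  0.129 ] yaw -17.14 tilt 0.39 delta cm [-0.61  0.88  5.09] turn z 0.86 F [-0.5 -0.4  0.2] g 0.0882
 turn vec [-0.25 -0.31  0.86]
```

Emit:
{"api": "servo_tool", "payload": {"moves": [{"grip": 100,"delta_pos": [-0.6,0.9,0],"turn": [0,0,0.5]},{"grip": 100,"delta_pos": [0,0,0],"turn": [0,0,0]}]}}

```text
clock: 2.38
tool_pos: [0.4684, -0.3036, 0.1303]
tcp_rot: [-3.102, 0.478, -0.013]
wrist_force: [0.4, 0.1, -0.0]
grip_width: 0.0881
```

```bash
python3 - <<'E'
from h import *
d=go([.467,-.3037,.078],-18)
imaging.get_image("side")
d=go([.467,-.3037,.078],-18)
E
```

```text
clk 2.38 pos [ 0.4684 -0.3036  0.1303] yaw -17.52 tilt 0.5 delta cm [-0.16  0.08  5.23] turn z 0.48 F [ 0.4  0.1 -0. ] g 0.0881
 turn vec [-0.26 -0.42  0.48]
clk 2.42 pos [ 0.4691 -0.3032  0.1305] yaw -17.48 tilt 0.55 delta cm [-0.23  0.14  5.25] turn z 0.52 F [ 0.7 -0.4 -0.1] g 0.0877
 turn vec [-0.28 -0.47  0.52]
```

Emit:
{"api": "servo_tool", "payload": {"moves": [{"grip": 100,"delta_pos": [-0.25,0.15,2],"turn": [-0.3,-0.5,0.5]},{"grip": 100,"delta_pos": [-0.1,0.1,2],"turn": [0,0,0]},{"grip": 100,"delta_pos": [0,0,0.8],"turn": [0,0,0]},{"grip": 100,"delta_pos": [0,0,0],"turn": [0,0,0]}]}}

```text
clock: 2.92
tool_pos: [0.4655, -0.3044, 0.0802]
tcp_rot: [3.102, -0.493, 0.0]
wrist_force: [0.5, -0.7, 1.4]
grip_width: 0.0877
```

```bash
python3 - <<'E'
from h import *
d=go([.467,-.3037,.078],-18)
E
```

```text
clk 2.92 pos [ 0.4655 -0.3044  0.0802] yaw -18.04 tilt 0.05 delta cm [ 0.12 -0.11  0.22] turn z -0.04 F [ 0.5 -0.7  1.4] g 0.0877
 turn vec [ 0.05 -0.01 -0.04]
```

Emit:
{"api": "servo_tool", "payload": {"moves": [{"grip": 100,"delta_pos": [0.1,-0.1,0.2],"turn": [0,0,0]},{"grip": 100,"delta_pos": [0,0,0],"turn": [0,0,0]}]}}

```text
clock: 3.18
tool_pos: [0.4674, -0.3039, 0.0786]
tcp_rot: [3.101, -0.492, 0.002]
wrist_force: [0.2, 0.8, -0.5]
grip_width: 0.0875
```

```bash
python3 - <<'E'
from h import *
d=go([.467,-.3037,.078],-18)
d=imaging.get_image("wrist"); np.savez("/tmp/w3.npz",**d); cv2.imwrite("pics/w3.png",d["img"][:,:,::-1])
E
```

```text
clk 3.17 pos [ 0.4674 -0.3039  0.0786] yaw -18.04 tilt 0.09 delta cm [-0.04 -0.01  0.06] turn z -0.04 F [ 0.2  0.8 -0.5] g 0.0875
 turn vec [ 0.06 -0.07 -0.04]
```

View pics/w3.png

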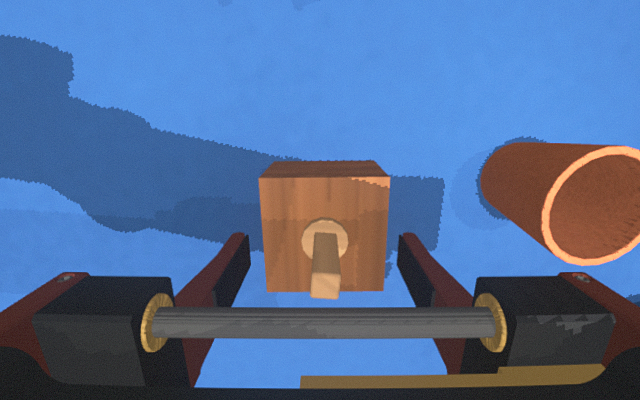

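The handle at (325,265) lies between the open fingers, so I'll close now.

Emit:
{"api": "servo_tool", "payload": {"moves": [{"grip": 0,"delta_pos": [0,0,0],"turn": [0,0,0]},{"grip": 0,"delta_pos": [0,0,0],"turn": [0,0,0]},{"grip": 0,"delta_pos": [0,0,0],"turn": [0,0,0]},{"grip": 0,"delta_pos": [0,0,0],"turn": [0,0,0]},{"grip": 0,"delta_pos": [0,0,0],"turn": [0,0,0]}]}}

```text
clock: 3.85
tool_pos: [0.4678, -0.3044, 0.0796]
tcp_rot: [3.101, -0.493, 0.004]
wrist_force: [-0.3, -0.3, 0.6]
grip_width: 0.041
```

```bash
python3 - <<'E'
from h import *
d=go([.467,-.3037,.078],-18)
E
```

```text
clk 3.85 pos [ 0.4678 -0.3044  0.0796] yaw -18.06 tilt 0.19 delta cm [-0.1  -0.04  0.16] turn z -0.06 F [-0.3 -0.3  0.6] g 0.041
 turn vec [ 0.08 -0.17 -0.06]
```

Emit:
{"api": "servo_tool", "payload": {"moves": [{"grip": 0,"delta_pos": [-0.1,0,0.15],"turn": [0,0,0]},{"grip": 0,"delta_pos": [0,0,0],"turn": [0,0,0]},{"grip": 0,"delta_pos": [0,0,0],"turn": [0,0,0]},{"grip": 0,"delta_pos": [0,0,0],"turn": [0,0,0]}]}}

```text
clock: 4.35
tool_pos: [0.4668, -0.304, 0.0779]
tcp_rot: [3.101, -0.493, 0.004]
wrist_force: [0.2, -0.0, 0.3]
grip_width: 0.0138
```

```bash
python3 - <<'E'
from h import *
d=go([.467,-.3037,.078],-18)
E
```

```text
clk 4.35 pos [ 0.4668 -0.304   0.0779] yaw -18.06 tilt 0.18 delta cm [ 0.01 -0.04 -0.01] turn z -0.06 F [ 0.2 -0.   0.3] g 0.0138
 turn vec [ 0.08 -0.17 -0.06]
```

Emit:
{"api": "servo_tool", "payload": {"moves": [{"grip": 0,"delta_pos": [0,0,-2],"turn": [0,0,0]},{"grip": 0,"delta_pos": [0,0,-4],"turn": [0,0,0]},{"grip": 0,"delta_pos": [0,0,-4],"turn": [0,0,0]},{"grip": 0,"delta_pos": [0,0,-2],"turn": [0,0,0]}]}}

```text
clock: 4.85
tool_pos: [0.4649, -0.3029, 0.1991]
tcp_rot: [3.102, -0.493, -0.005]
wrist_force: [-0.8, 0.1, -0.7]
grip_width: 0.0139
```

```bash
cat >> h.py <<'E'
C=np.array([.56235,-.0863]); YAW=9.75
def m2w(x,y,z=None):
    a=np.radians(YAW); c,s=np.cos(a),np.sin(a)
    p=[C[0]+(c*x-s*y)/1000, C[1]+(s*x+c*y)/1000]
    return p if z is None else np.array(p+[z])
def plan(target,psi,n,lift=0):
    """n equal rows, straight world path & even turns"""
    s=state(); R=Ro.from_rotvec(s["tcp_rot"]).as_matrix(); yaw=np.degrees(np.arctan2(R[1,0],R[0,0]))
    D=(np.array(target)-s["tool_pos"])*100/n
    for i in range(n):
        a=np.radians(yaw+(psi-yaw)*i/n); print(" row",[round(D[0]*np.cos(a)+D[1]*np.sin(a),2),round(D[0]*np.sin(a)-D[1]*np.cos(a),2),round(-D[2],2)],"turn",round((yaw-psi)/n,2))
E
python3 - <<'E'
from h import *
t=m2w(-42,-36,.165); print(t); go(t,YAW); plan(t,YAW,5)
E
```

```text
[ 0.52705323 -0.1288927   0.165     ]
clk 4.85 pos [ 0.4649 -0.3029  0.1991] yaw -18.06 tilt 0.17 delta cm [  0.53 -18.47   3.39] turn z -27.81 F [-0.8  0.1 -0.7] g 0.0139
 turn vec [  0.     0.17 -27.81]
 row [np.float64(0.1), np.float64(-3.69), np.float64(0.68)] turn -5.56
 row [np.float64(0.46), np.float64(-3.67), np.float64(0.68)] turn -5.56
 row [np.float64(0.81), np.float64(-3.6), np.float64(0.68)] turn -5.56
 row [np.float64(1.16), np.float64(-3.51), np.float64(0.68)] turn -5.56
 row [np.float64(1.49), np.float64(-3.38), np.float64(0.68)] turn -5.56
```

Emit:
{"api": "servo_tool", "payload": {"moves": [{"grip": 0,"delta_pos": [0.1,-3.7,0.4],"turn": [0,0,-5.6]},{"grip": 0,"delta_pos": [0.45,-3.65,0.5],"turn": [0,0,-5.6]},{"grip": 0,"delta_pos": [0.8,-3.6,0.6],"turn": [0,0,-5.6]},{"grip": 0,"delta_pos": [1.15,-3.5,0.6],"turn": [0,0,-5.6]},{"grip": 0,"delta_pos": [0.7,-1.7,0.5],"turn": [0,0,-5.6]}]}}

```text
clock: 5.48
tool_pos: [0.5213, -0.1402, 0.1732]
tcp_rot: [3.125, 0.303, -0.0]
wrist_force: [-1.3, -0.5, -1.0]
grip_width: 0.0136
```

Emit:
{"api": "servo_tool", "payload": {"moves": [{"grip": 0,"delta_pos": [0,0,0],"turn": [0,0,0]},{"grip": 0,"delta_pos": [0,0,0],"turn": [0,0,0]}]}}

```text
clock: 5.72
tool_pos: [0.521, -0.1379, 0.172]
tcp_rot: [3.126, 0.309, -0.004]
wrist_force: [-0.0, 0.7, 0.6]
grip_width: 0.014
```

```bash
python3 - <<'E'
from h import *
t=m2w(-42,-36,.165); go(t,YAW)
for n in ["wrist","scene","side"]:
    d=imaging.get_image(n); np.savez(f"/tmp/{n}4.npz",**d); cv2.imwrite(f"pics/{n}4.png",d["img"][:,:,::-1])
E
```

```text
clk 5.72 pos [ 0.521  -0.1379  0.172 ] yaw 11.28 tilt 0.15 delta cm [ 0.78 -0.76  0.7 ] turn z 1.53 F [-0.   0.7  0.6] g 0.014
 turn vec [0.03 0.15 1.53]
```

View pics/wrist4.png

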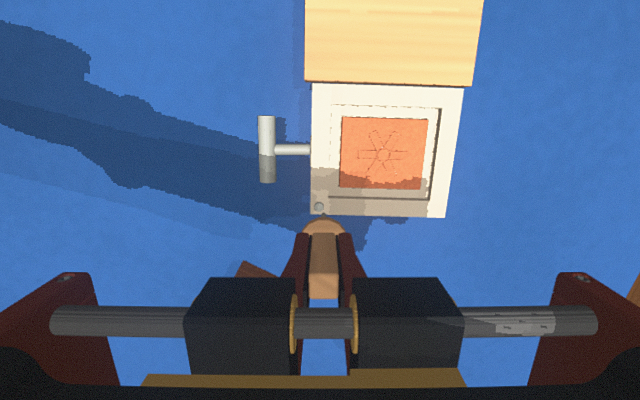

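The wrist view shows the stylus gripped with its collar at (323,228), hiding the needle. The mould and tile are clear at (385,150). Next I'll crop the other two views.

```bash
python3 - <<'E'
from h import *
a=np.load("/tmp/scene4.npz")["img"][140:280,220:380]; b=np.load("/tmp/side4.npz")["img"][140:280,240:400]
c=np.hstack([cv2.resize(i,None,fx=2.5,fy=2.5*1.0,interpolation=cv2.INTER_CUBIC) for i in (a,b)]); cv2.imwrite("pics/ss4.png",c[:,:,::-1])
w=np.load("/tmp/wrist4.npz")["img"][70:230,250:490]; cv2.imwrite("pics/w4c.png",cv2.resize(w,None,fx=3.3333,fy=3.3333,interpolation=cv2.INTER_CUBIC)[:,:,::-1])
E
```

```text
(no output)
```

View pics/ss4.png

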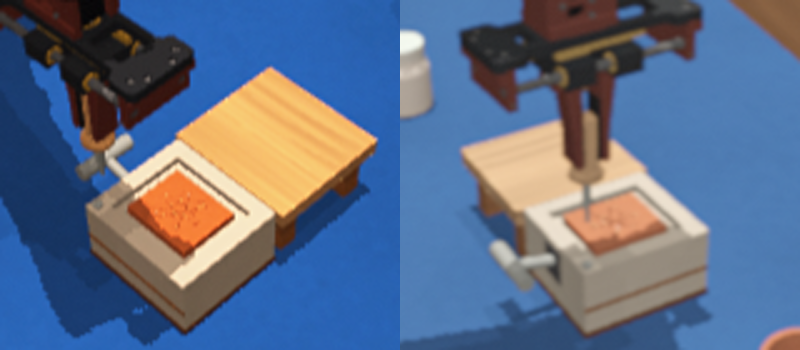

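View pics/w4c.png

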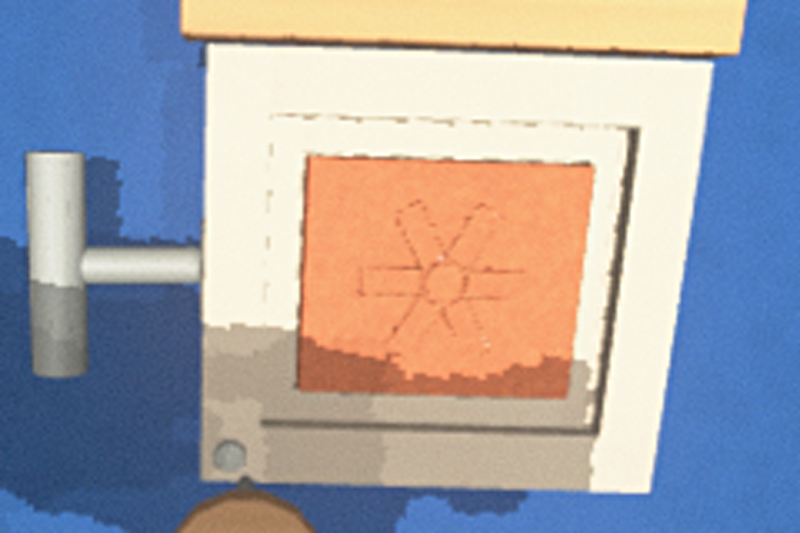

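```bash
python3 - <<'E'
from h import *
np.set_printoptions(precision=2,suppress=True)
d=dict(np.load("/tmp/wrist4.npz"))
def cc(pts,z,nm):
    s=3.3333;uv=(np.array(pts,float)+.5)/s-.5+np.array((250,70)); X=onplane(d,uv,z)[:,:2]*1000
    e=[np.linalg.norm(X[i]-X[(i+1)%4]) for i in range(4)]
    v=X[1]-X[0]+X[2]-X[3]; print(nm,X.mean(0),np.array(e),"yaw",np.degrees(np.arctan2(v[1],v[0])))
cc([(307,154),(596,164),(571,399),(297,391)],.070,"tile")
cc([(208,43),(713,62),(652,494),(202,480)],.070,"mould")
cc([(270,113),(641,128),(598,434),(262,424)],.070,"recess")
p=onplane(d,[((230+.5)/3.3333-.5+250,(455+.5)/3.3333-.5+70)],.074)[0]; print("stud",p*1000, "pred",np.array(m2w(-55,-49))*1000)
# tip triangulation: predicted tip from TCP
s=state(); tip=s["tool_pos"]-[0,0,.061]; print("tip pred",tip, "true seam",m2w(-42,-36))
for n in ["scene","side","wrist"]:
    dd=dict(np.load(f"/tmp/{n}4.npz")); print(n,"tip px",proj(dd,tip),"needle axis up 15mm",proj(dd,tip+[0,0,.018]))
a=np.load("/tmp/scene4.npz")["img"][185:225,235:285]; b=np.load("/tmp/side4.npz")["img"][195:245,290:340]
cv2.imwrite("pics/sc4.png",cv2.resize(a,None,fx=10,fy=10,interpolation=cv2.INTER_NEAREST)[:,:,::-1])
cv2.imwrite("pics/si4.png",cv2.resize(b,None,fx=10,fy=10,interpolation=cv2.INTER_NEAREST)[:,:,::-1])
E
```

```text
tile [562.02 -86.43] [73.83 61.98 74.7  62.05] yaw 9.568835576464457
mould [562.5  -86.76] [125.76 114.39 126.3  114.15] yaw 9.440116193224524
recess [562.08 -86.52] [93.93 80.88 92.57 81.32] yaw 9.395635300353975
stud [ 516.14 -143.34   74.  ] pred [ 516.44 -143.91]
tip pred [ 0.52 -0.14  0.11] true seam [np.float64(0.5270532276581257), np.float64(-0.12889269728774982)]
scene tip px [[259.95 210.06]] needle axis up 15mm [[259.24 204.59]]
side tip px [[315.25 228.27]] needle axis up 15mm [[315.05 221.07]]
wrist tip px [[325.11 216.24]] needle axis up 15mm [[325.18 224.66]]
```

View pics/sc4.png

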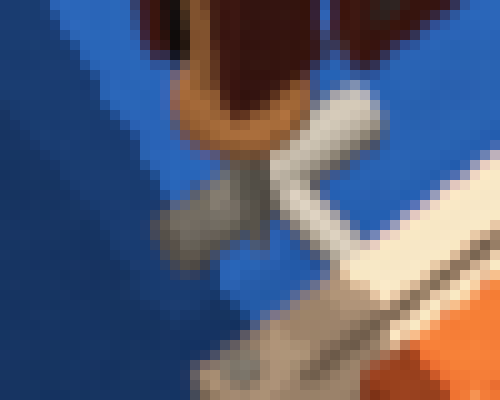

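View pics/si4.png

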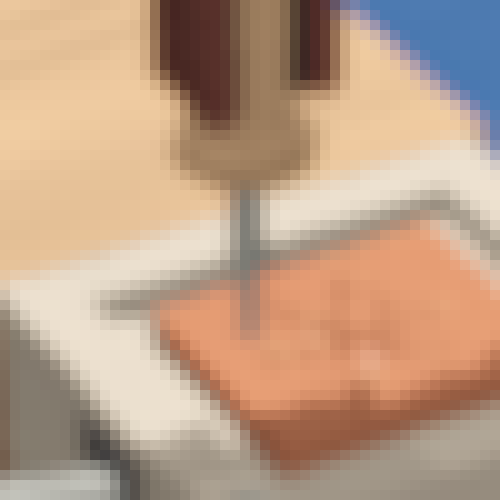

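```bash
cat >> h.py <<'E'
C=np.array([.5623,-.0865]); YAW=9.6
E
python3 - <<'E'
from h import *
go(m2w(-41.3,-36,.142),YAW)
E
```

```text
clk 5.88 pos [ 0.521  -0.1385  0.1723] yaw 11.22 tilt 0.12 delta cm [ 0.84 -0.82  3.03] turn z 1.62 F [ 0.4  0.3 -0.9] g 0.0138
 turn vec [0.04 0.11 1.62]
```

Emit:
{"api": "servo_tool", "payload": {"moves": [{"grip": 0,"delta_pos": [0.85,-0.8,0],"turn": [0,0.1,1.6]},{"grip": 0,"delta_pos": [0.1,-0.1,1.5],"turn": [0,0,0.2]},{"grip": 0,"delta_pos": [0,0,1.0],"turn": [0,0,0]},{"grip": 0,"delta_pos": [0,0,0],"turn": [0,0,0]}]}}

```text
clock: 6.38
tool_pos: [0.5274, -0.1312, 0.1454]
tcp_rot: [3.13, 0.248, -0.002]
wrist_force: [-0.0, 0.2, -0.1]
grip_width: 0.0137
```

```bash
python3 - <<'E'
from h import *
go(m2w(-41.3,-36,.142),YAW)
E
```

```text
clk 6.38 pos [ 0.5274 -0.1312  0.1454] yaw 9.07 tilt 0.13 delta cm [ 0.06 -0.22  0.34] turn z -0.53 F [-0.   0.2 -0.1] g 0.0137
 turn vec [ 0.11  0.07 -0.53]
```

Emit:
{"api": "servo_tool", "payload": {"moves": [{"grip": 0,"delta_pos": [0.05,-0.25,0.4],"turn": [0,0,-0.5]},{"grip": 0,"delta_pos": [0,0,0],"turn": [0,0,0]}]}}

```text
clock: 6.62
tool_pos: [0.5272, -0.129, 0.141]
tcp_rot: [3.129, 0.262, -0.002]
wrist_force: [0.3, -0.2, -0.6]
grip_width: 0.0138
```

```bash
python3 - <<'E'
from h import *
go(m2w(-41.3,-36,.1265),YAW)
for n in ["wrist","scene","side"]:
    d=imaging.get_image(n); np.savez(f"/tmp/{n}5.npz",**d)
go(m2w(-41.3,-36,.1265),YAW)
A=[]
for n in ["scene","side"]:
    d=dict(np.load(f"/tmp/{n}5.npz")); tip=state()["tool_pos"]-[0,0,.061]
    u=proj(d,[tip,m2w(-42,-36,.070)]); print(n,u.round(1))
    x,y=np.round(u[0]).astype(int)-[25,25]; print(x,y)
    A.append(cv2.resize(d["img"][y:y+50,x:x+50],None,fx=8,fy=8,interpolation=cv2.INTER_NEAREST))
cv2.imwrite("pics/t5.png",np.hstack(A)[:,:,::-1])
E
```

```text
clk 6.62 pos [ 0.5272 -0.129   0.141 ] yaw 9.57 tilt 0.15 delta cm [ 0.04 -0.01  1.45] turn z -0.03 F [ 0.3 -0.2 -0.6] g 0.0138
 turn vec [ 0.11  0.09 -0.03]
clk 6.78 pos [ 0.5276 -0.1292  0.1415] yaw 9.54 tilt 0.14 delta cm [ 0.01 -0.04  1.5 ] turn z -0.06 F [ 0.1 -0.2  0.4] g 0.0137
 turn vec [ 0.13  0.04 -0.06]
scene [[266.3 219.1]
 [266.6 221.8]]
241 194
side [[317.  237.2]
 [316.8 241.1]]
292 212
```

View pics/t5.png

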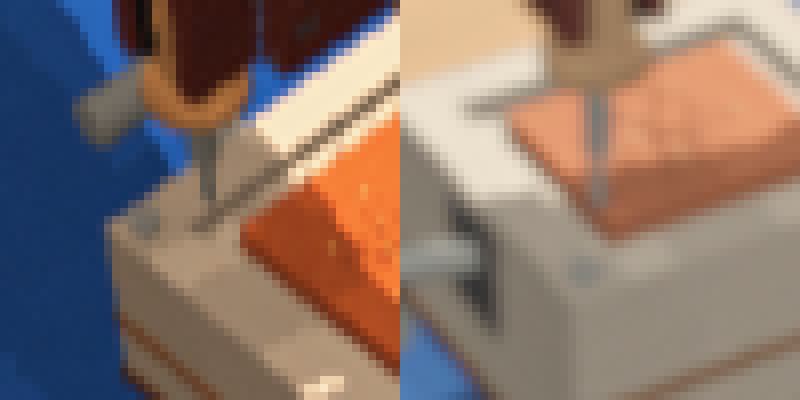

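```bash
python3 - <<'E'
from h import *
np.set_printoptions(precision=1,suppress=True)
for n,o,(ox,oy) in [("scene",0,(241,194)),("side",400,(292,212))]:
    d=dict(np.load(f"/tmp/{n}5.npz")); 
    for nm,p in dict(tilec=m2w(-37,-31,.07),reccorner=m2w(-47,-41,.07),stud=m2w(-55,-49,.074),mouldc=m2w(-63,-57,.07),tip=state()["tool_pos"]-[0,0,.061]).items():
        print(n,nm,(proj(d,p)[0]-[ox,oy]+.5)*8+[o,0])
E
```

```text
scene tilec [233.9 226.6]
scene reccorner [183.1 226.7]
scene stud [141.2 217.8]
scene mouldc [101.8 227. ]
scene tip [206.2 204.7]
side tilec [609.4 221.9]
side reccorner [595.  252.3]
side stud [583.  265.1]
side mouldc [571.3 302.5]
side tip [604.2 205.4]
```

Compared with the landmarks in all three views, the tip sits about 1.6 mm toward -x of the nominal axis, so I'll carry a +1.5 mm TCP offset in x. Now I'll descend slowly.

Emit:
{"api": "servo_tool", "payload": {"moves": [{"grip": 0,"delta_pos": [0.1,-0.05,0.4],"turn": [0.1,0.05,0]},{"grip": 0,"delta_pos": [0,0,0.4],"turn": [0,0,0]},{"grip": 0,"delta_pos": [0,0,0.3],"turn": [0,0,0]},{"grip": 0,"delta_pos": [0,0,0.2],"turn": [0,0,0]}]}}

```text
clock: 7.28
tool_pos: [0.5289, -0.1286, 0.128]
tcp_rot: [3.13, 0.261, 0.002]
wrist_force: [-0.1, 0.0, -1.5]
grip_width: 0.0141
```

```bash
cat >> h.py <<'E'
OX,OY=1.5,0.
def rep():
    s=state(); R=Ro.from_rotvec(s["tcp_rot"]).as_matrix(); a=np.radians(YAW)
    v=(s["tool_pos"][:2]-C)*1000; F=s["wrist_force"]
    r=lambda v:(round(np.cos(a)*v[0]+np.sin(a)*v[1],1),round(-np.sin(a)*v[0]+np.cos(a)*v[1],1))
    x,y=r(v); print("clk",round(s["clock"],2),"tip mould",round(x-OX,1),round(y-OY,1),"z",round((s["tool_pos"][2]-.061)*1000,1),"Fm",r(F),round(F[2],1),"g",round(s["grip_width"],4))
    Rt=np.array([[np.cos(a),np.sin(a),0],[np.sin(a),-np.cos(a),0],[0,0,-1]]); print(" turn fix",np.degrees(Ro.from_matrix(R.T@Rt).as_rotvec()).round(2))
E
python3 - <<'E'
from h import *
rep()
E
```

```text
clk 7.28 tip mould -41.5 -36.0 z 67.0 Fm (np.float64(-0.1), np.float64(0.0)) -1.5 g 0.0141
 turn fix [ 0.05 -0.06 -0.05]
```

Emit:
{"api": "servo_tool", "payload": {"moves": [{"grip": 0,"delta_pos": [-0.05,0,0.15],"turn": [0,0,0]},{"grip": 0,"delta_pos": [0,0,0],"turn": [0,0,0]}]}}

```text
clock: 7.52
tool_pos: [0.5282, -0.1287, 0.1262]
tcp_rot: [3.13, 0.261, 0.001]
wrist_force: [0.1, 0.1, 0.3]
grip_width: 0.0135
```

```bash
cat > look.py <<'E'
from h import *
import sys
k=sys.argv[1]; rep(); A=[]
for n in ["scene","side"]:
    d=imaging.get_image(n)
    tip=state()["tool_pos"]-[0,0,.061]
    x,y=np.round(proj(d,tip)[0]).astype(int)-[25,25]
    A.append(cv2.resize(d["img"][y:y+50,x:x+50],None,fx=8,fy=8,interpolation=cv2.INTER_CUBIC))
cv2.imwrite(f"pics/t{k}.png",np.hstack(A)[:,:,::-1])
E
python3 look.py 6
```

```text
clk 7.53 tip mould -42.1 -35.9 z 65.2 Fm (np.float64(0.1), np.float64(0.1)) 0.3 g 0.0135
 turn fix [ 0.04 -0.04 -0.05]
```

View pics/t6.png

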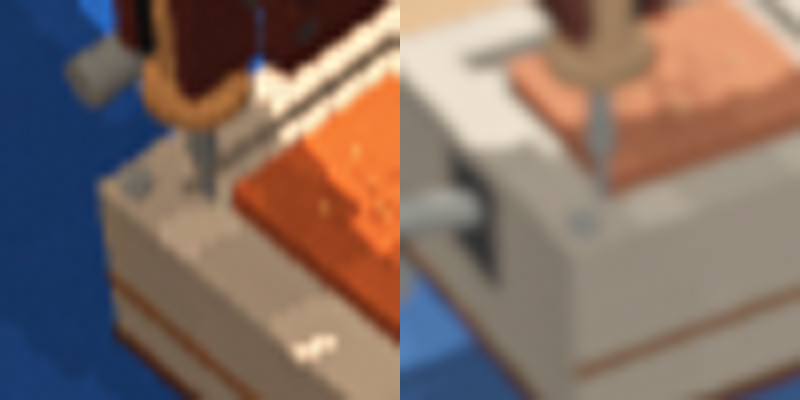

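Tip seated in the groove at the corner: scene tip at (207,195) between the recess and tile corners, with no side force. Tracing along the lever side (mould +y = tool -y).

Emit:
{"api": "servo_tool", "payload": {"moves": [{"grip": 0,"delta_pos": [0,-0.25,0],"turn": [0,0,0]},{"grip": 0,"delta_pos": [0,-0.4,0],"turn": [0,0,0]},{"grip": 0,"delta_pos": [0,-0.4,0],"turn": [0,0,0]},{"grip": 0,"delta_pos": [0,-0.4,0],"turn": [0,0,0]},{"grip": 0,"delta_pos": [0,-0.4,0],"turn": [0,0,0]}]}}

```text
clock: 8.25
tool_pos: [0.5253, -0.1091, 0.1266]
tcp_rot: [3.13, 0.262, 0.003]
wrist_force: [0.3, 0.8, -0.5]
grip_width: 0.014
```

```bash
python3 -c "from h import *; rep()"
```

```text
clk 8.25 tip mould -41.7 -16.1 z 65.6 Fm (np.float64(0.4), np.float64(0.7)) -0.5 g 0.014
 turn fix [ 0.04 -0.09 -0.05]
```

Emit:
{"api": "servo_tool", "payload": {"moves": [{"grip": 0,"delta_pos": [-0.03,-0.43,0],"turn": [0,-0.1,0]},{"grip": 0,"delta_pos": [0,-0.43,0],"turn": [0,0,0]},{"grip": 0,"delta_pos": [0,-0.43,0],"turn": [0,0,0]},{"grip": 0,"delta_pos": [0,-0.43,0],"turn": [0,0,0]},{"grip": 0,"delta_pos": [0,-0.43,0],"turn": [0,0,0]}]}}

```text
clock: 8.88
tool_pos: [0.5212, -0.0863, 0.1267]
tcp_rot: [3.13, 0.262, -0.0]
wrist_force: [0.1, 0.1, -0.3]
grip_width: 0.0144
```

```bash
python3 -c "from h import *; rep()"
```

```text
clk 8.88 tip mould -42.0 7.1 z 65.7 Fm (np.float64(0.1), np.float64(0.1)) -0.3 g 0.0144
 turn fix [ 0.04  0.01 -0.04]
```

Emit:
{"api": "servo_tool", "payload": {"moves": [{"grip": 0,"delta_pos": [0,-0.43,0],"turn": [0,0,0]},{"grip": 0,"delta_pos": [0,-0.43,0],"turn": [0,0,0]},{"grip": 0,"delta_pos": [0,-0.43,0],"turn": [0,0,0]},{"grip": 0,"delta_pos": [0,-0.43,0],"turn": [0,0,0]},{"grip": 0,"delta_pos": [0,-0.43,0],"turn": [0,0,0]}]}}

```text
clock: 9.5
tool_pos: [0.5174, -0.0636, 0.1266]
tcp_rot: [3.13, 0.262, -0.0]
wrist_force: [0.5, 0.2, -1.0]
grip_width: 0.0139
```

```bash
python3 -c "from h import *; rep()"
```

```text
clk 9.5 tip mould -42.0 30.1 z 65.6 Fm (np.float64(0.5), np.float64(0.1)) -1.0 g 0.0139
 turn fix [ 0.04  0.01 -0.04]
```

Emit:
{"api": "servo_tool", "payload": {"moves": [{"grip": 0,"delta_pos": [0,-0.3,0],"turn": [0,0,0]},{"grip": 0,"delta_pos": [0,-0.2,0],"turn": [0,0,0]},{"grip": 0,"delta_pos": [0,0,0],"turn": [0,0,0]}]}}

```text
clock: 9.88
tool_pos: [0.5164, -0.058, 0.1267]
tcp_rot: [3.13, 0.263, -0.0]
wrist_force: [0.4, -0.9, -0.5]
grip_width: 0.0134
```

```bash
python3 look.py 7
```

```text
clk 9.88 tip mould -42.0 35.8 z 65.7 Fm (np.float64(0.2), np.float64(-1.0)) -0.5 g 0.0134
 turn fix [ 0.04  0.01 -0.01]
```

View pics/t7.png

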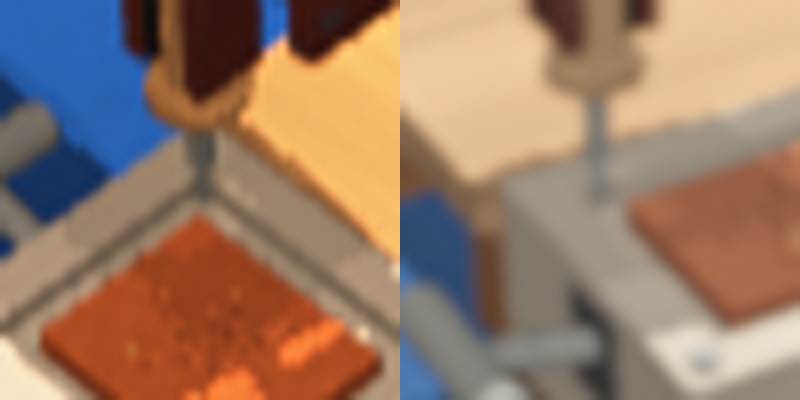

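At corner 2 the tip, at (204,197), sits between the recess and tile corners. Now the board side, along +x.

Emit:
{"api": "servo_tool", "payload": {"moves": [{"grip": 0,"delta_pos": [0.25,0,0],"turn": [0,0,0]},{"grip": 0,"delta_pos": [0.42,0,0],"turn": [0,0,0]},{"grip": 0,"delta_pos": [0.42,0,0],"turn": [0,0,0]},{"grip": 0,"delta_pos": [0.42,0,0],"turn": [0,0,0]},{"grip": 0,"delta_pos": [0.42,0,0],"turn": [0,0,0]}]}}

```text
clock: 10.6
tool_pos: [0.537, -0.0552, 0.1267]
tcp_rot: [3.13, 0.261, 0.0]
wrist_force: [-0.0, 0.8, -0.9]
grip_width: 0.0135
```

```bash
python3 -c "from h import *; rep()"
```

```text
clk 10.6 tip mould -21.3 35.1 z 65.7 Fm (np.float64(0.1), np.float64(0.8)) -0.9 g 0.0135
 turn fix [ 0.05 -0.   -0.07]
```

Emit:
{"api": "servo_tool", "payload": {"moves": [{"grip": 0,"delta_pos": [0.42,-0.08,0],"turn": [0,0,0]},{"grip": 0,"delta_pos": [0.42,-0.02,0],"turn": [0,0,0]},{"grip": 0,"delta_pos": [0.42,0,0],"turn": [0,0,0]},{"grip": 0,"delta_pos": [0.42,0,0],"turn": [0,0,0]},{"grip": 0,"delta_pos": [0.42,0,0],"turn": [0,0,0]}]}}

```text
clock: 11.22
tool_pos: [0.559, -0.0503, 0.1266]
tcp_rot: [3.13, 0.261, -0.0]
wrist_force: [-0.9, -0.0, -0.7]
grip_width: 0.0136
```

```bash
python3 -c "from h import *; rep()"
```

```text
clk 11.22 tip mould 1.3 36.2 z 65.6 Fm (np.float64(-0.9), np.float64(0.1)) -0.7 g 0.0136
 turn fix [ 0.05  0.01 -0.05]
```

Emit:
{"api": "servo_tool", "payload": {"moves": [{"grip": 0,"delta_pos": [0.42,0,0],"turn": [0,0,0]},{"grip": 0,"delta_pos": [0.42,0,0],"turn": [0,0,0]},{"grip": 0,"delta_pos": [0.42,0,0],"turn": [0,0,0]},{"grip": 0,"delta_pos": [0.42,0,0],"turn": [0,0,0]},{"grip": 0,"delta_pos": [0.42,0,0],"turn": [0,0,0]}]}}

```text
clock: 11.85
tool_pos: [0.5812, -0.0467, 0.1265]
tcp_rot: [3.13, 0.261, -0.0]
wrist_force: [-0.3, 0.1, -0.8]
grip_width: 0.0136
```

```bash
python3 -c "from h import *; rep()"
```

```text
clk 11.85 tip mould 23.7 36.1 z 65.5 Fm (np.float64(-0.3), np.float64(0.1)) -0.8 g 0.0136
 turn fix [ 0.05  0.01 -0.06]
```

Emit:
{"api": "servo_tool", "payload": {"moves": [{"grip": 0,"delta_pos": [0.42,0,0],"turn": [0,0,0]},{"grip": 0,"delta_pos": [0.42,0,0],"turn": [0,0,0]},{"grip": 0,"delta_pos": [0.42,0,0],"turn": [0,0,0]},{"grip": 0,"delta_pos": [0.35,0,0],"turn": [0,0,0]},{"grip": 0,"delta_pos": [0.15,0,0],"turn": [0,0,0]}]}}

```text
clock: 12.48
tool_pos: [0.5999, -0.0434, 0.1264]
tcp_rot: [3.13, 0.261, -0.0]
wrist_force: [0.5, 0.2, -0.4]
grip_width: 0.014
```

Emit:
{"api": "servo_tool", "payload": {"moves": [{"grip": 0,"delta_pos": [0,0,0],"turn": [0,0,0]}]}}

```text
clock: 12.6
tool_pos: [0.6, -0.0434, 0.1264]
tcp_rot: [3.13, 0.261, -0.0]
wrist_force: [0.3, -0.4, 0.4]
grip_width: 0.0136
```

```bash
python3 look.py 8
```

```text
clk 12.6 tip mould 42.8 36.2 z 65.4 Fm (np.float64(0.2), np.float64(-0.4)) 0.4 g 0.0136
 turn fix [ 0.05  0.02 -0.05]
```

View pics/t8.png

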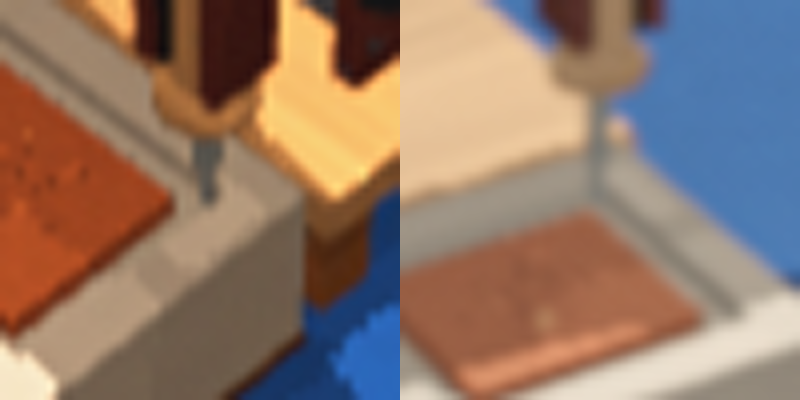

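At corner 4 the needle, at (208,200) in the scene view, is in the groove with no force. Now the far side, along -y (tool +y).

Emit:
{"api": "servo_tool", "payload": {"moves": [{"grip": 0,"delta_pos": [-0.06,0.25,0],"turn": [0,0,0]},{"grip": 0,"delta_pos": [0,0.42,0],"turn": [0,0,0]},{"grip": 0,"delta_pos": [0,0.42,0],"turn": [0,0,0]},{"grip": 0,"delta_pos": [0,0.42,0],"turn": [0,0,0]},{"grip": 0,"delta_pos": [0,0.42,0],"turn": [0,0,0]}]}}

```text
clock: 13.32
tool_pos: [0.6023, -0.0642, 0.1265]
tcp_rot: [3.13, 0.261, -0.001]
wrist_force: [0.7, -0.2, -1.0]
grip_width: 0.0138
```

```bash
python3 -c "from h import *; rep()"
```

```text
clk 13.32 tip mould 41.7 15.3 z 65.5 Fm (np.float64(0.7), np.float64(-0.3)) -1.0 g 0.0138
 turn fix [ 0.06  0.02 -0.07]
```

Emit:
{"api": "servo_tool", "payload": {"moves": [{"grip": 0,"delta_pos": [0.03,0.42,0],"turn": [0,0,0]},{"grip": 0,"delta_pos": [0,0.42,0],"turn": [0,0,0]},{"grip": 0,"delta_pos": [0,0.42,0],"turn": [0,0,0]},{"grip": 0,"delta_pos": [0,0.42,0],"turn": [0,0,0]},{"grip": 0,"delta_pos": [0,0.42,0],"turn": [0,0,0]}]}}

```text
clock: 13.95
tool_pos: [0.6063, -0.0865, 0.1265]
tcp_rot: [3.13, 0.261, -0.001]
wrist_force: [-0.2, -0.1, -0.3]
grip_width: 0.0143
```

```bash
python3 -c "from h import *; rep()"
```

```text
clk 13.95 tip mould 41.9 -7.3 z 65.5 Fm (np.float64(-0.2), np.float64(-0.1)) -0.3 g 0.0143
 turn fix [ 0.06  0.03 -0.08]
```

Emit:
{"api": "servo_tool", "payload": {"moves": [{"grip": 0,"delta_pos": [0,0.42,0],"turn": [0,0,0]},{"grip": 0,"delta_pos": [0,0.42,0],"turn": [0,0,0]},{"grip": 0,"delta_pos": [0,0.42,0],"turn": [0,0,0]},{"grip": 0,"delta_pos": [0,0.42,0],"turn": [0,0,0]},{"grip": 0,"delta_pos": [0,0.42,0],"turn": [0,0,0]}]}}

```text
clock: 14.58
tool_pos: [0.61, -0.1086, 0.1265]
tcp_rot: [3.13, 0.261, -0.001]
wrist_force: [-0.4, -0.4, -1.1]
grip_width: 0.0138
```

Emit:
{"api": "servo_tool", "payload": {"moves": [{"grip": 0,"delta_pos": [0,0.35,0],"turn": [0,0,0]},{"grip": 0,"delta_pos": [0,0.15,0],"turn": [0,0,0]},{"grip": 0,"delta_pos": [0,0,0],"turn": [0,0,0]}]}}

```text
clock: 14.95
tool_pos: [0.6109, -0.1143, 0.1265]
tcp_rot: [3.13, 0.26, -0.001]
wrist_force: [0.1, -0.4, 0.1]
grip_width: 0.0139
```

```bash
python3 look.py 9
```

```text
clk 14.95 tip mould 41.8 -35.6 z 65.5 Fm (np.float64(-0.0), np.float64(-0.4)) 0.1 g 0.0139
 turn fix [ 0.07  0.03 -0.11]
```

View pics/t9.png

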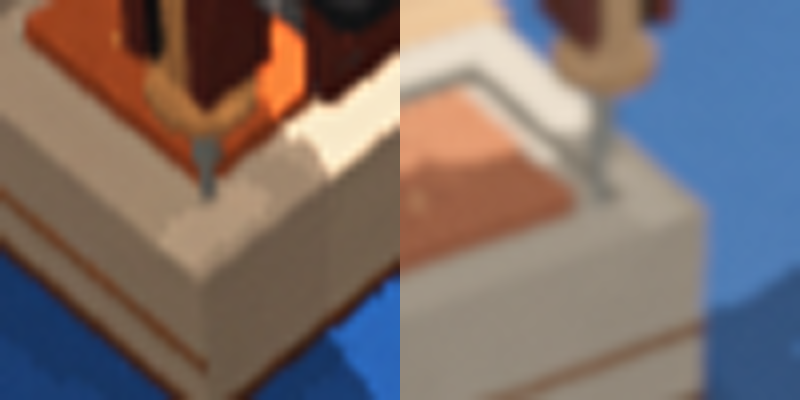

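Corner 6 is reached: the side view shows the tip at (602,195) beside the tile corner at (575,208). Now the last side, along -x.

Emit:
{"api": "servo_tool", "payload": {"moves": [{"grip": 0,"delta_pos": [-0.25,0.03,0],"turn": [0,0,-0.1]},{"grip": 0,"delta_pos": [-0.42,0,0],"turn": [0,0,0]},{"grip": 0,"delta_pos": [-0.42,0,0],"turn": [0,0,0]},{"grip": 0,"delta_pos": [-0.42,0,0],"turn": [0,0,0]},{"grip": 0,"delta_pos": [-0.42,0,0],"turn": [0,0,0]}]}}

```text
clock: 15.68
tool_pos: [0.5905, -0.1174, 0.1265]
tcp_rot: [3.129, 0.264, -0.001]
wrist_force: [0.1, 0.4, -0.3]
grip_width: 0.014
```

```bash
python3 -c "from h import *; rep()"
```

```text
clk 15.68 tip mould 21.2 -35.2 z 65.5 Fm (np.float64(0.2), np.float64(0.4)) -0.3 g 0.014
 turn fix [0.05 0.04 0.05]
```

Emit:
{"api": "servo_tool", "payload": {"moves": [{"grip": 0,"delta_pos": [-0.42,0.07,0],"turn": [0,0,0]},{"grip": 0,"delta_pos": [-0.42,0.02,0],"turn": [0,0,0]},{"grip": 0,"delta_pos": [-0.42,0,0],"turn": [0,0,0]},{"grip": 0,"delta_pos": [-0.42,0,0],"turn": [0,0,0]},{"grip": 0,"delta_pos": [-0.42,0,0],"turn": [0,0,0]}]}}

```text
clock: 16.3
tool_pos: [0.5685, -0.1222, 0.1266]
tcp_rot: [3.129, 0.264, -0.001]
wrist_force: [0.4, 0.4, -0.0]
grip_width: 0.0134
```

```bash
python3 -c "from h import *; rep()"
```

```text
clk 16.3 tip mould -1.3 -36.2 z 65.6 Fm (np.float64(0.5), np.float64(0.4)) -0.0 g 0.0134
 turn fix [0.05 0.03 0.05]
```

Emit:
{"api": "servo_tool", "payload": {"moves": [{"grip": 0,"delta_pos": [-0.42,0,0],"turn": [0,0,0]},{"grip": 0,"delta_pos": [-0.42,0,0],"turn": [0,0,0]},{"grip": 0,"delta_pos": [-0.42,0,0],"turn": [0,0,0]},{"grip": 0,"delta_pos": [-0.42,0,0],"turn": [0,0,0]},{"grip": 0,"delta_pos": [-0.42,0,0],"turn": [0,0,0]}]}}

```text
clock: 16.92
tool_pos: [0.5464, -0.1259, 0.1267]
tcp_rot: [3.129, 0.264, -0.001]
wrist_force: [0.5, 0.3, -0.5]
grip_width: 0.0137
```

Emit:
{"api": "servo_tool", "payload": {"moves": [{"grip": 0,"delta_pos": [-0.42,0,0],"turn": [0,0,0]},{"grip": 0,"delta_pos": [-0.42,0,0],"turn": [0,0,0]},{"grip": 0,"delta_pos": [-0.42,0,0],"turn": [0,0,0]},{"grip": 0,"delta_pos": [-0.3,0,0],"turn": [0,0,0]},{"grip": 0,"delta_pos": [-0.1,0,0],"turn": [0,0,0]}]}}

```text
clock: 17.55
tool_pos: [0.5286, -0.129, 0.1267]
tcp_rot: [3.129, 0.264, -0.001]
wrist_force: [-0.1, 0.2, 0.0]
grip_width: 0.0135
```

Emit:
{"api": "servo_tool", "payload": {"moves": [{"grip": 0,"delta_pos": [0,0,0],"turn": [0,0,0]},{"grip": 0,"delta_pos": [0,0,0],"turn": [0,0,0]}]}}

```text
clock: 17.8
tool_pos: [0.5287, -0.129, 0.1268]
tcp_rot: [3.129, 0.264, -0.0]
wrist_force: [0.1, 0.2, -1.2]
grip_width: 0.014
```

```bash
python3 look.py 10
```

```text
clk 17.8 tip mould -41.7 -36.3 z 65.8 Fm (np.float64(0.1), np.float64(0.2)) -1.2 g 0.014
 turn fix [0.06 0.01 0.04]
```

View pics/t10.png

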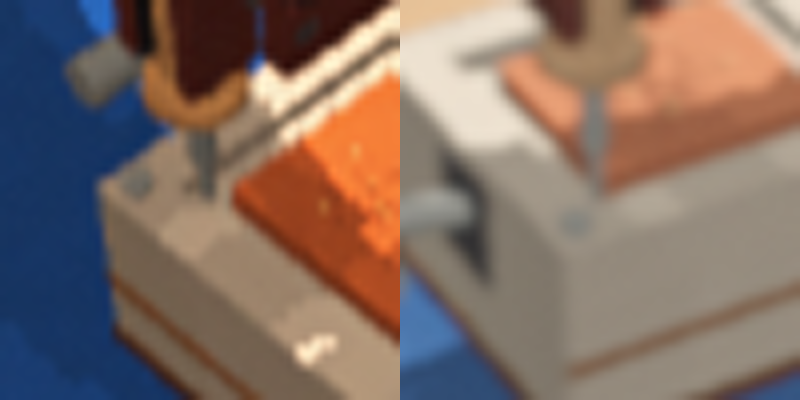

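Back at the stud corner, and the picture matches the start. Lifting straight up.

Emit:
{"api": "servo_tool", "payload": {"moves": [{"grip": 0,"delta_pos": [0,0,-0.4],"turn": [0,0,0]},{"grip": 0,"delta_pos": [0,0,-0.4],"turn": [0,0,0]},{"grip": 0,"delta_pos": [0,0,-0.8],"turn": [0,0,0]},{"grip": 0,"delta_pos": [0,0,-1.5],"turn": [0,0,0]},{"grip": 0,"delta_pos": [0,0,-1.5],"turn": [0,0,0]}]}}

```text
clock: 18.52
tool_pos: [0.5285, -0.1288, 0.1753]
tcp_rot: [3.13, 0.264, -0.002]
wrist_force: [0.5, -0.4, 0.1]
grip_width: 0.0145
```

```bash
python3 -c "
from h import *
rep(); t=[.4668,-.304,.175]; go(t,-18); plan(t,-18,5)"
```

```text
clk 18.52 tip mould -41.8 -36.1 z 114.3 Fm (np.float64(0.4), np.float64(-0.5)) 0.1 g 0.0145
 turn fix [0.04 0.07 0.05]
clk 18.52 pos [ 0.5285 -0.1288  0.1753] yaw 9.65 tilt 0.08 delta cm [-9.02 16.24  0.05] turn z 27.65 F [ 0.5 -0.4  0.1] g 0.0145
 turn vec [ 0.06  0.06 27.65]
 row [np.float64(-1.8), np.float64(3.25), np.float64(0.01)] turn 5.53
 row [np.float64(-1.48), np.float64(3.41), np.float64(0.01)] turn 5.53
 row [np.float64(-1.15), np.float64(3.53), np.float64(0.01)] turn 5.53
 row [np.float64(-0.8), np.float64(3.63), np.float64(0.01)] turn 5.53
 row [np.float64(-0.45), np.float64(3.69), np.float64(0.01)] turn 5.53
```

Emit:
{"api": "servo_tool", "payload": {"moves": [{"grip": 0,"delta_pos": [-1.8,3.2,0],"turn": [0,0,5.5]},{"grip": 0,"delta_pos": [-1.5,3.4,0],"turn": [0,0,5.5]},{"grip": 0,"delta_pos": [-1.1,3.5,0],"turn": [0,0,5.5]},{"grip": 0,"delta_pos": [-0.8,3.6,0],"turn": [0,0,5.5]},{"grip": 0,"delta_pos": [-0.3,2.2,0],"turn": [0,0,4]}]}}

```text
clock: 19.15
tool_pos: [0.4741, -0.2912, 0.1828]
tcp_rot: [3.107, -0.46, 0.014]
wrist_force: [-0.6, 0.6, -0.8]
grip_width: 0.0138
```

Emit:
{"api": "servo_tool", "payload": {"moves": [{"grip": 0,"delta_pos": [0,0,0],"turn": [0,0,0]},{"grip": 0,"delta_pos": [0,0,0],"turn": [0,0,0]}]}}

```text
clock: 19.4
tool_pos: [0.4744, -0.2911, 0.1836]
tcp_rot: [-3.108, 0.46, -0.016]
wrist_force: [-0.4, 1.1, 0.3]
grip_width: 0.0139
```

```bash
python3 -c "
from h import *
t=[.4668,-.304,.15]; go(t,-18)"
```

```text
clk 19.4 pos [ 0.4744 -0.2911  0.1836] yaw -16.86 tilt 0.57 delta cm [-0.39  1.46  3.35] turn z 1.14 F [-0.4  1.1  0.3] g 0.0139
 turn vec [-0.09 -0.57  1.14]
```

Emit:
{"api": "servo_tool", "payload": {"moves": [{"grip": 0,"delta_pos": [-0.4,1.45,0],"turn": [-0.1,-0.6,1.1]},{"grip": 0,"delta_pos": [0,0.1,1],"turn": [0,0,0]},{"grip": 0,"delta_pos": [0,0,1.5],"turn": [0,0,0]},{"grip": 0,"delta_pos": [0,0,0],"turn": [0,0,0]}]}}

```text
clock: 19.9
tool_pos: [0.4666, -0.3024, 0.156]
tcp_rot: [-3.103, 0.483, 0.004]
wrist_force: [-0.9, 0.2, -0.9]
grip_width: 0.0138
```

```bash
python3 -c "
from h import *
t=[.4668,-.304,.15]; go(t,-18)"
```

```text
clk 19.9 pos [ 0.4666 -0.3024  0.156 ] yaw -17.68 tilt 0.18 delta cm [0.07 0.15 0.6 ] turn z 0.32 F [-0.9  0.2 -0.9] g 0.0138
 turn vec [-0.07  0.16  0.32]
```

Emit:
{"api": "servo_tool", "payload": {"moves": [{"grip": 0,"delta_pos": [0.15,0.15,0.5],"turn": [-0.1,0.2,0.3]},{"grip": 0,"delta_pos": [0,0,1.5],"turn": [0,0,0]},{"grip": 0,"delta_pos": [0,0,2],"turn": [0,0,0]},{"grip": 0,"delta_pos": [0,0,1.5],"turn": [0,0,0]},{"grip": 0,"delta_pos": [0,0,0.5],"turn": [0,0,0]}]}}

```text
clock: 20.52
tool_pos: [0.468, -0.3039, 0.0921]
tcp_rot: [3.102, -0.49, 0.001]
wrist_force: [-0.2, -0.9, -0.6]
grip_width: 0.0138
```

```bash
python3 -c "
from h import *
t=[.4672,-.304,.0785]; go(t,-18)"
```

```text
clk 20.52 pos [ 0.468  -0.3039  0.0921] yaw -17.95 tilt 0.07 delta cm [-0.07  0.03  1.36] turn z 0.05 F [-0.2 -0.9 -0.6] g 0.0138
 turn vec [ 0.03 -0.06  0.05]
```

Emit:
{"api": "servo_tool", "payload": {"moves": [{"grip": 0,"delta_pos": [-0.05,0,0.7],"turn": [0,0,0]},{"grip": 0,"delta_pos": [0,0,0.5],"turn": [0,0,0]},{"grip": 0,"delta_pos": [0,0,0.15],"turn": [0,0,0]},{"grip": 0,"delta_pos": [0,0,0],"turn": [0,0,0]}]}}

```text
clock: 21.02
tool_pos: [0.468, -0.3041, 0.0782]
tcp_rot: [3.102, -0.49, 0.003]
wrist_force: [-0.3, 1.2, 0.6]
grip_width: 0.0141
```

```bash
python3 -c "
from h import *
t=[.4672,-.304,.0785]; go(t,-18)
d=imaging.get_image('side'); cv2.imwrite('pics/s11.png',cv2.resize(d['img'][230:360,250:400],None,fx=4,fy=4)[:,:,::-1])"
```

```text
clk 21.02 pos [ 0.468  -0.3041  0.0782] yaw -17.95 tilt 0.13 delta cm [-0.08  0.02 -0.03] turn z 0.05 F [-0.3  1.2  0.6] g 0.0141
 turn vec [ 0.04 -0.12  0.05]
```

View pics/s11.png

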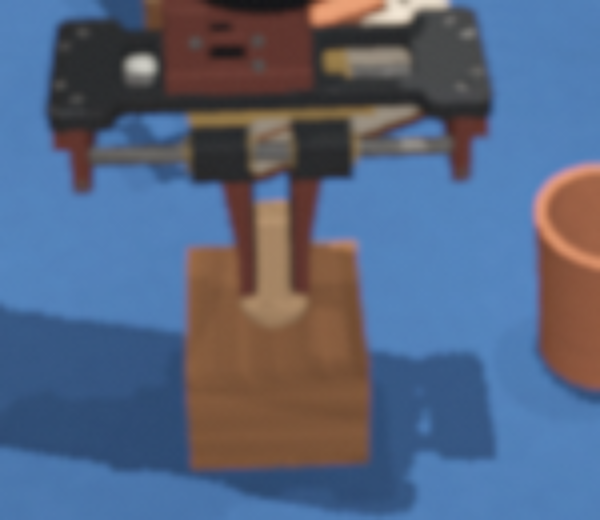

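The collar rests on the stand top at (273,310). Releasing.

Emit:
{"api": "servo_tool", "payload": {"moves": [{"grip": 60,"delta_pos": [0,0,0],"turn": [0,0,0]},{"grip": 60,"delta_pos": [0,0,0],"turn": [0,0,0]},{"grip": 60,"delta_pos": [0,0,0],"turn": [0,0,0]},{"grip": 60,"delta_pos": [0,0,0],"turn": [0,0,0]}]}}

```text
clock: 21.58
tool_pos: [0.4687, -0.3044, 0.0792]
tcp_rot: [3.102, -0.49, 0.006]
wrist_force: [0.1, -0.3, -0.6]
grip_width: 0.05
```

Emit:
{"api": "servo_tool", "payload": {"moves": [{"grip": 60,"delta_pos": [0,0,-1.5],"turn": [0,0,0]},{"grip": 60,"delta_pos": [0,0,-3],"turn": [0,0,0]},{"grip": 60,"delta_pos": [0,0,-3.5],"turn": [0,0,0]},{"grip": 60,"delta_pos": [0,0,-1.5],"turn": [0,0,0]}]}}

```text
clock: 22.08
tool_pos: [0.4678, -0.3041, 0.1784]
tcp_rot: [3.102, -0.49, 0.004]
wrist_force: [0.2, -0.5, 0.0]
grip_width: 0.0524
```

```bash
python3 -c "
from h import *
t=[.4672,-.304,.0785]; go(t,-18)
d=imaging.get_image('side'); cv2.imwrite('pics/s12.png',cv2.resize(d['img'][230:360,250:400],None,fx=4,fy=4)[:,:,::-1])"
```

```text
clk 22.07 pos [ 0.4678 -0.3041  0.1784] yaw -17.97 tilt 0.16 delta cm [-0.09 -0.    9.99] turn z 0.03 F [ 0.2 -0.5  0. ] g 0.0524
 turn vec [ 0.05 -0.15  0.03]
```

View pics/s12.png

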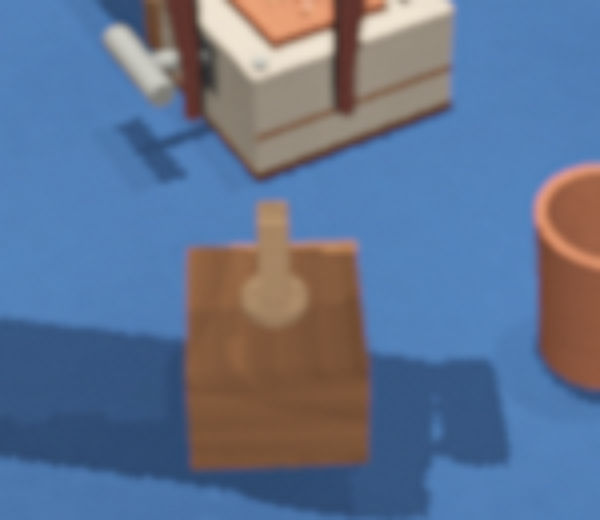

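The stylus hangs upright by its collar at (273,300), released. Next is the lever.

```bash
python3 -c "
from h import *
t=m2w(-107,0,.12); print(t); go(t,YAW); plan(t,YAW,5)"
```

```text
[ 0.45679842 -0.10434426  0.12      ]
clk 22.12 pos [ 0.4684 -0.3044  0.1795] yaw -17.97 tilt 0.25 delta cm [ -7.3  -18.68   5.9 ] turn z -27.57 F [ 1.2 -0.8  0.8] g 0.0529
 turn vec [  0.11  -0.22 -27.57]
 row [np.float64(-1.45), np.float64(-3.74), np.float64(1.19)] turn -5.51
 row [np.float64(-1.09), np.float64(-3.86), np.float64(1.19)] turn -5.51
 row [np.float64(-0.71), np.float64(-3.94), np.float64(1.19)] turn -5.51
 row [np.float64(-0.33), np.float64(-3.99), np.float64(1.19)] turn -5.51
 row [np.float64(0.05), np.float64(-4.01), np.float64(1.19)] turn -5.51
```

Emit:
{"api": "servo_tool", "payload": {"moves": [{"grip": 0,"delta_pos": [-1.4,-3.7,0],"turn": [0,0,-5.5]},{"grip": 0,"delta_pos": [-1.1,-3.85,0.5],"turn": [0,0,-5.5]},{"grip": 0,"delta_pos": [-0.7,-3.9,1.2],"turn": [0,0,-5.5]},{"grip": 0,"delta_pos": [-0.3,-4,1.2],"turn": [0,0,-5.5]},{"grip": 0,"delta_pos": [0,-3,1.2],"turn": [0,0,-4.5]}]}}

```text
clock: 22.75
tool_pos: [0.4563, -0.1128, 0.1359]
tcp_rot: [3.127, 0.249, 0.007]
wrist_force: [0.2, -1.0, -0.4]
grip_width: 0.0061
```

Emit:
{"api": "servo_tool", "payload": {"moves": [{"grip": 0,"delta_pos": [0,0,0],"turn": [0,0,0]},{"grip": 0,"delta_pos": [0,0,0],"turn": [0,0,0]}]}}

```text
clock: 23.0
tool_pos: [0.4554, -0.1114, 0.1346]
tcp_rot: [3.128, 0.253, 0.003]
wrist_force: [0.8, -0.4, 0.1]
grip_width: 0.0003
```

```bash
python3 -c "
from h import *
t=m2w(-107,0,.09); go(t,YAW)"
```

```text
clk 23.0 pos [ 0.4554 -0.1114  0.1346] yaw 9.27 tilt 0.24 delta cm [ 0.25 -0.69  4.45] turn z -0.33 F [ 0.8 -0.4  0.1] g 0.0003
 turn vec [ 0.22 -0.09 -0.33]
```

Emit:
{"api": "servo_tool", "payload": {"moves": [{"grip": 0,"delta_pos": [0.25,-0.7,1],"turn": [0.2,0,-0.3]},{"grip": 0,"delta_pos": [0,0,2.5],"turn": [0,0,0]},{"grip": 0,"delta_pos": [0,0,2],"turn": [0,0,0]},{"grip": 0,"delta_pos": [0,0,0],"turn": [0,0,0]}]}}

```text
clock: 23.5
tool_pos: [0.4584, -0.107, 0.0776]
tcp_rot: [3.13, 0.251, 0.006]
wrist_force: [-0.4, -0.3, 0.5]
grip_width: 0.0006
```

```bash
python3 -c "
from h import *
t=m2w(-107,0,.0385); go(t,YAW)
A=[]
for n in ['scene','side']:
    d=imaging.get_image(n); x,y=proj(d,state()['tool_pos'])[0].astype(int)-[40,50]
    A.append(cv2.resize(d['img'][y:y+100,x:x+100],None,fx=4,fy=4,interpolation=cv2.INTER_CUBIC))
cv2.imwrite('pics/l13.png',np.hstack(A)[:,:,::-1])"
```

```text
clk 23.5 pos [ 0.4584 -0.107   0.0776] yaw 9.16 tilt 0.25 delta cm [-0.13 -0.3   3.91] turn z -0.44 F [-0.4 -0.3  0.5] g 0.0006
 turn vec [ 0.1  -0.22 -0.44]
```

View pics/l13.png

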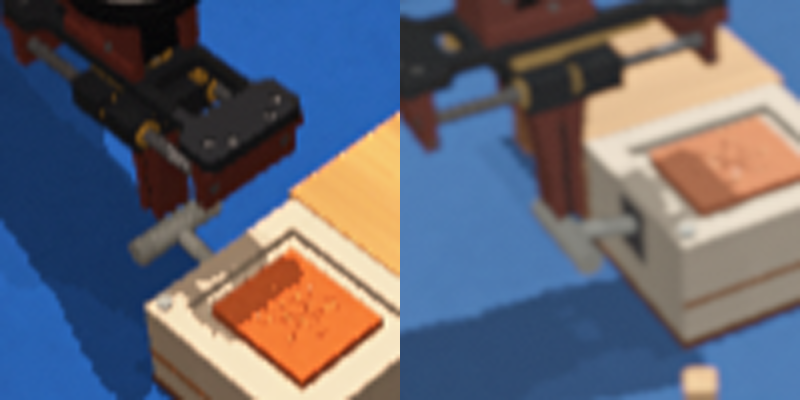

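```bash
python3 -c "
from h import *
print(state()['joint_positions'].round(2))
d=imaging.get_image('side'); P=cloud(d); s=state(); t=s['tool_pos']
m=(np.linalg.norm(P[...,:2]-t[:2],axis=-1)<.13)&(P[...,2]>.1)
a=np.radians(YAW); mx=np.cos(a)*(P[...,0]-C[0])+np.sin(a)*(P[...,1]-C[1])
for lo in range(-200,40,15):
    q=m&(mx*1000>lo)&(mx*1000<lo+15)
    if q.sum(): print(lo,q.sum(),(np.percentile(P[q][:,2],2)-t[2]).round(3))
"
```

```text
[ 0.1   0.35 -0.    2.16  0.    0.63  0.26]
-200 943 0.085
-185 1122 0.093
-170 1061 0.096
-155 1787 0.111
-140 1894 0.09
-125 1632 0.037
-110 1348 0.03
-95 873 0.084
-80 287 0.094
-65 121 0.091
-50 179 0.093
-35 265 0.081
-20 21 0.118
```

The gripper body stays about 80 mm above the TCP, so it will clear the raised tile. Pressing.

Emit:
{"api": "servo_tool", "payload": {"moves": [{"grip": 0,"delta_pos": [-0.15,-0.3,0.2],"turn": [0.1,-0.2,-0.4]},{"grip": 0,"delta_pos": [0,0,0.8],"turn": [0,0,0]},{"grip": 0,"delta_pos": [0,0,0.8],"turn": [0,0,0]},{"grip": 0,"delta_pos": [0,0,0.8],"turn": [0,0,0]}]}}

```text
clock: 24.15
tool_pos: [0.4568, -0.1049, 0.054]
tcp_rot: [3.13, 0.262, 0.004]
wrist_force: [-6.9, -0.0, 11.4]
grip_width: 0.0003
```

```bash
python3 -c "
from h import *
t=m2w(-107,0,.0395); go(t,YAW)"
```

```text
clk 24.15 pos [ 0.4568 -0.1049  0.054 ] yaw 9.56 tilt 0.16 delta cm [ 0.   -0.06  1.45] turn z -0.04 F [-6.9 -0.  11.4] g 0.0003
 turn vec [ 0.08 -0.14 -0.04]
```

Emit:
{"api": "servo_tool", "payload": {"moves": [{"grip": 0,"delta_pos": [0,0,0.6],"turn": [0,0,0]},{"grip": 0,"delta_pos": [0,0,0.6],"turn": [0,0,0]},{"grip": 0,"delta_pos": [0,0,0.4],"turn": [0,0,0]},{"grip": 0,"delta_pos": [0,0,0.3],"turn": [0,0,0]}]}}

```text
clock: 24.65
tool_pos: [0.4569, -0.1052, 0.038]
tcp_rot: [3.13, 0.26, 0.002]
wrist_force: [-15.9, 3.2, 61.4]
grip_width: 0.0004
```

```bash
python3 -c "
from h import *
t=m2w(-107,0,.0395); go(t,YAW)"
```

```text
clk 24.65 pos [ 0.4569 -0.1052  0.038 ] yaw 9.48 tilt 0.1 delta cm [ 0.01 -0.09 -0.15] turn z -0.12 F [-15.9   3.2  61.4] g 0.0004
 turn vec [ 0.06 -0.09 -0.12]
```

The lever is at its stop: the force jumped to 61 N at TCP z = 0.038. Backing off.

Emit:
{"api": "servo_tool", "payload": {"moves": [{"grip": 0,"delta_pos": [0,0,-0.5],"turn": [0,0,0]},{"grip": 0,"delta_pos": [0,0,-2],"turn": [0,0,0]},{"grip": 0,"delta_pos": [0,0,-4],"turn": [0,0,0]},{"grip": 0,"delta_pos": [0,0,-4],"turn": [0,0,0]},{"grip": 0,"delta_pos": [0,0,-2],"turn": [0,0,0]}]}}

```text
clock: 25.28
tool_pos: [0.4554, -0.1048, 0.1644]
tcp_rot: [3.131, 0.26, -0.003]
wrist_force: [-0.4, 0.1, -0.9]
grip_width: 0.0005
```

```bash
python3 -c "
from h import *
t=m2w(-2,-65,.125); go(t,YAW)
A=[]
for n in ['scene','side']:
    d=imaging.get_image(n); np.savez(f'/tmp/{n}14.npz',**d); x,y=proj(d,m2w(-10,0,.07))[0].astype(int)-[50,50]
    A.append(cv2.resize(d['img'][y:y+100,x:x+100],None,fx=4,fy=4,interpolation=cv2.INTER_CUBIC))
    P=cloud(d); hsv=cv2.cvtColor(d['img'],cv2.COLOR_RGB2HSV)
    a=np.radians(YAW); X=P[...,:2]-C; mx=np.cos(a)*X[...,0]+np.sin(a)*X[...,1]; my=-np.sin(a)*X[...,0]+np.cos(a)*X[...,1]
    q=(abs(mx)<.05)&(abs(my)<.05)&(hsv[...,0]<12)&(hsv[...,1]>110)&(P[...,2]<.11)&(P[...,2]>.08); print(n,'tile top z',np.median(P[q][:,2]),'ctr',mx[q].mean(),my[q].mean(), 'ext',np.percentile(mx[q],[1,99]),np.percentile(my[q],[1,99]))
    q=(abs(mx+.104)<.015)&(abs(my)<.035)&(P[...,2]>.02)&(P[...,2]<.075); print(' bar top',np.percentile(P[q][:,2],95))
cv2.imwrite('pics/l14.png',np.hstack(A)[:,:,::-1])"
```

```text
clk 25.27 pos [ 0.4554 -0.1048  0.1644] yaw 9.5 tilt 0.11 delta cm [10.66  6.45  3.92] turn z -0.1 F [-0.4  0.1 -0.9] g 0.0005
 turn vec [ 0.    0.11 -0.1 ]
scene tile top z 0.09093109940496424 ctr 0.004371531998698653 -0.003723761276361706 ext [-0.03411709  0.03888578] [-0.03104024  0.02925111]
 bar top 0.04281857373237351
side tile top z 0.08941061670307637 ctr -0.004451467457680335 -0.007891649395806192 ext [-0.03632183  0.03274127] [-0.03311681  0.02552143]
 bar top 0.04084521301894992
```

View pics/l14.png

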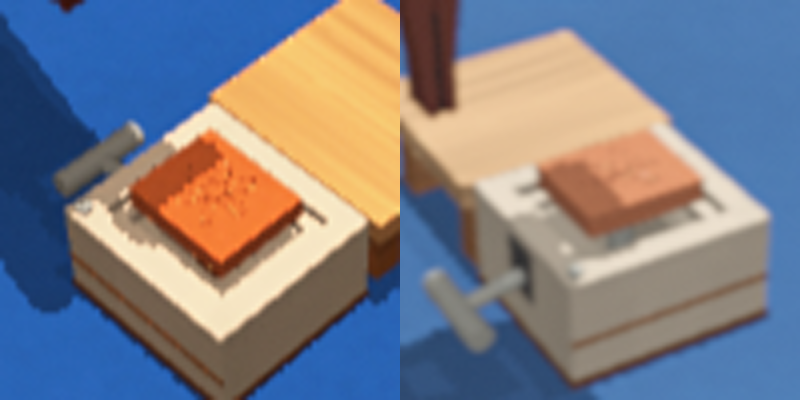

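The tile is up, with its top at z ≈ 0.090. The bar is fully down, with its top at ≈ 0.041. Now I'll move behind the tile on its -y side.

Emit:
{"api": "servo_tool", "payload": {"moves": [{"grip": 0,"delta_pos": [3,1.5,0],"turn": [0,0,0]},{"grip": 0,"delta_pos": [4,2.2,0],"turn": [0,0,0]},{"grip": 0,"delta_pos": [3,1.8,0.5],"turn": [0,0,0]},{"grip": 0,"delta_pos": [0.5,0.4,1.5],"turn": [0,0,0]},{"grip": 0,"delta_pos": [0,0,0],"turn": [0,0,0]}]}}

```text
clock: 26.0
tool_pos: [0.5681, -0.1457, 0.1357]
tcp_rot: [-3.129, -0.262, 0.014]
wrist_force: [0.3, -0.4, 0.9]
grip_width: 0.0003
```

```bash
python3 -c "
from h import *
t=m2w(-1,-58,.076); go(t,YAW)"
```

```text
clk 26.0 pos [ 0.5681 -0.1457  0.1357] yaw 9.56 tilt 0.52 delta cm [ 0.36 -0.12  5.97] turn z -0.04 F [ 0.3 -0.4  0.9] g 0.0003
 turn vec [-0.13  0.5  -0.04]
```

Emit:
{"api": "servo_tool", "payload": {"moves": [{"grip": 0,"delta_pos": [0.35,0,1.5],"turn": [-0.1,0.5,0]},{"grip": 0,"delta_pos": [0,0,2.5],"turn": [0,0,0]},{"grip": 0,"delta_pos": [0,0,1.3],"turn": [0,0,0]},{"grip": 0,"delta_pos": [0,0,0.3],"turn": [0,0,0]}]}}

```text
clock: 26.5
tool_pos: [0.5666, -0.1432, 0.0771]
tcp_rot: [-3.128, -0.263, 0.006]
wrist_force: [-0.2, 0.1, 0.0]
grip_width: -0.0001
```

```bash
python3 -c "
from h import *
t=m2w(-1,-58,.076); go(t,YAW)
d=imaging.get_image('wrist'); np.savez('/tmp/w15.npz',**d); cv2.imwrite('pics/w15.png',d['img'][:,:,::-1])"
```

```text
clk 26.5 pos [ 0.5666 -0.1432  0.0771] yaw 9.61 tilt 0.26 delta cm [0.42 0.14 0.11] turn z 0.01 F [-0.2  0.1  0. ] g -0.0001
 turn vec [-0.14  0.22  0.01]
```

View pics/w15.png

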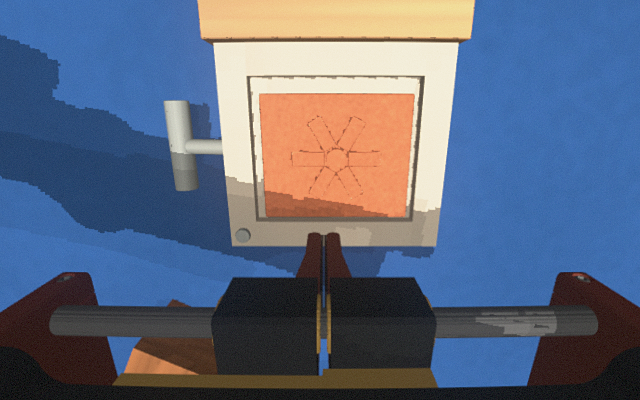

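The tile spans columns 260–414, and its flower at (338,158) is slightly right of the fingers at (324,240). I'll shift +4 mm in x and start pushing.

Emit:
{"api": "servo_tool", "payload": {"moves": [{"grip": 0,"delta_pos": [0.4,0,0.1],"turn": [-0.1,0.2,0]},{"grip": 0,"delta_pos": [0.1,-0.5,0],"turn": [0,0,0]},{"grip": 0,"delta_pos": [0,-0.6,0],"turn": [0,0,0]},{"grip": 0,"delta_pos": [0,-0.6,0],"turn": [0,0,0]},{"grip": 0,"delta_pos": [0,-0.6,0],"turn": [0,0,0]}]}}

```text
clock: 27.18
tool_pos: [0.5694, -0.1187, 0.0784]
tcp_rot: [3.13, 0.262, 0.006]
wrist_force: [-0.0, -0.8, -0.3]
grip_width: 0.0006
```

```bash
cat >> h.py <<'E'
def pos():
    s=state(); a=np.radians(YAW); v=(s["tool_pos"][:2]-C)*1000
    print("TCP mould",(np.cos(a)*v[0]+np.sin(a)*v[1]).round(1),(-np.sin(a)*v[0]+np.cos(a)*v[1]).round(1),"z",s["tool_pos"][2].round(4)); go(s["tool_pos"],YAW)
E
python3 -c "
from h import *
pos()"
```

```text
TCP mould 1.6 -33.0 z 0.0784
clk 27.18 pos [ 0.5694 -0.1187  0.0784] yaw 9.58 tilt 0.22 delta cm [0. 0. 0.] turn z -0.02 F [-0.  -0.8 -0.3] g 0.0006
 turn vec [ 0.06 -0.21 -0.02]
```

Emit:
{"api": "servo_tool", "payload": {"moves": [{"grip": 0,"delta_pos": [0,-0.6,0.15],"turn": [0,-0.2,0]},{"grip": 0,"delta_pos": [0,-0.6,0.05],"turn": [0,0,0]},{"grip": 0,"delta_pos": [0,-0.6,0],"turn": [0,0,0]},{"grip": 0,"delta_pos": [0,-0.6,0],"turn": [0,0,0]},{"grip": 0,"delta_pos": [0,-0.6,0],"turn": [0,0,0]}]}}

```text
clock: 27.8
tool_pos: [0.5644, -0.0877, 0.0766]
tcp_rot: [3.129, 0.262, 0.002]
wrist_force: [0.0, -0.2, -0.5]
grip_width: 0.0006
```

```bash
python3 -c "
from h import *
pos()
A=[]
for n in ['scene','side']:
    d=imaging.get_image(n); x,y=proj(d,m2w(-10,30,.07))[0].astype(int)-[50,50]
    A.append(cv2.resize(d['img'][y:y+100,x:x+100],None,fx=4,fy=4,interpolation=cv2.INTER_CUBIC))
cv2.imwrite('pics/p16.png',np.hstack(A)[:,:,::-1])"
```

```text
TCP mould 1.9 -1.5 z 0.0766
clk 27.8 pos [ 0.5644 -0.0877  0.0766] yaw 9.56 tilt 0.12 delta cm [0. 0. 0.] turn z -0.04 F [ 0.  -0.2 -0.5] g 0.0006
 turn vec [ 0.11 -0.05 -0.04]
```

View pics/p16.png

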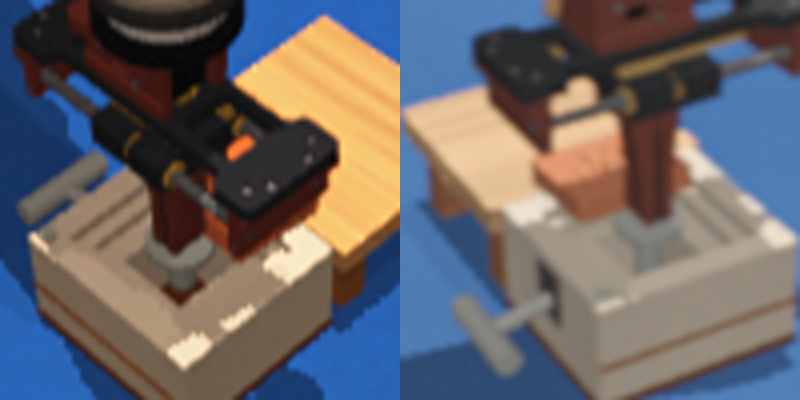

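The tile slides straight ahead of the fingers, already over the mould/board edge. Continuing.

Emit:
{"api": "servo_tool", "payload": {"moves": [{"grip": 0,"delta_pos": [0,-0.6,0],"turn": [0.1,0,0]},{"grip": 0,"delta_pos": [0,-0.6,0],"turn": [0,0,0]},{"grip": 0,"delta_pos": [0,-0.6,0],"turn": [0,0,0]},{"grip": 0,"delta_pos": [0,-0.6,0],"turn": [0,0,0]},{"grip": 0,"delta_pos": [0,-0.6,0],"turn": [0,0,0]}]}}

```text
clock: 28.52
tool_pos: [0.5588, -0.0559, 0.0763]
tcp_rot: [-3.13, -0.263, -0.0]
wrist_force: [0.4, -0.5, -0.3]
grip_width: 0.0005
```

```bash
python3 -c "
from h import *
pos()
d=imaging.get_image('wrist'); cv2.imwrite('pics/w17.png',d['img'][:,:,::-1])"
```

```text
TCP mould 1.6 30.8 z 0.0763
clk 28.52 pos [ 0.5588 -0.0559  0.0763] yaw 9.59 tilt 0.02 delta cm [0. 0. 0.] turn z -0.01 F [ 0.4 -0.5 -0.3] g 0.0005
 turn vec [-0.02 -0.01 -0.01]
```

View pics/w17.png

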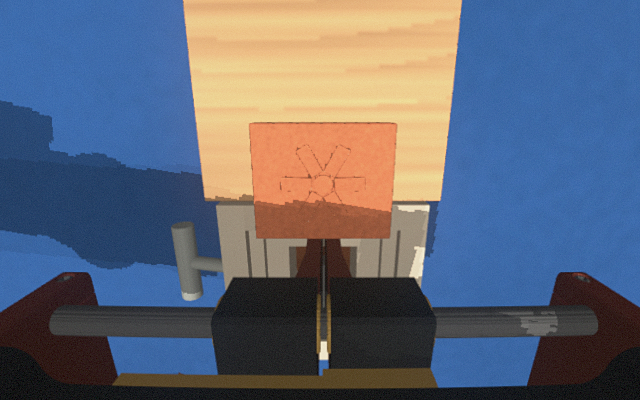

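The tile at (322,182) is square to the board and halfway across. Continuing.

Emit:
{"api": "servo_tool", "payload": {"moves": [{"grip": 0,"delta_pos": [0,-0.6,0],"turn": [0,0,0]},{"grip": 0,"delta_pos": [0,-0.6,0],"turn": [0,0,0]},{"grip": 0,"delta_pos": [0,-0.6,0],"turn": [0,0,0]},{"grip": 0,"delta_pos": [0,-0.6,0],"turn": [0,0,0]},{"grip": 0,"delta_pos": [0,-0.6,0],"turn": [0,0,0]}]}}

```text
clock: 29.2
tool_pos: [0.5533, -0.0235, 0.0763]
tcp_rot: [-3.13, -0.264, 0.0]
wrist_force: [-0.4, -0.1, -1.1]
grip_width: 0.0009
```

```bash
python3 -c "
from h import *
pos()"
```

```text
TCP mould 1.6 63.6 z 0.0763
clk 29.2 pos [ 0.5533 -0.0235  0.0763] yaw 9.63 tilt 0.05 delta cm [0. 0. 0.] turn z 0.03 F [-0.4 -0.1 -1.1] g 0.0009
 turn vec [-0.05 -0.    0.03]
```

Emit:
{"api": "servo_tool", "payload": {"moves": [{"grip": 0,"delta_pos": [0,-0.6,0],"turn": [0,0,0]},{"grip": 0,"delta_pos": [0,-0.6,0],"turn": [0,0,0]},{"grip": 0,"delta_pos": [0,-0.4,0],"turn": [0,0,0]},{"grip": 0,"delta_pos": [0,-0.1,0],"turn": [0,0,0]},{"grip": 0,"delta_pos": [0,0,0],"turn": [0,0,0]}]}}

```text
clock: 29.82
tool_pos: [0.5501, -0.0048, 0.0763]
tcp_rot: [-3.129, -0.265, 0.0]
wrist_force: [-0.4, 0.5, -0.1]
grip_width: 0.0008
```

```bash
python3 -c "
from h import *
pos()
d=imaging.get_image('wrist'); cv2.imwrite('pics/w18.png',d['img'][:,:,::-1])"
```

```text
TCP mould 1.6 82.6 z 0.0763
clk 29.82 pos [ 0.5501 -0.0048  0.0763] yaw 9.68 tilt 0.07 delta cm [0. 0. 0.] turn z 0.08 F [-0.4  0.5 -0.1] g 0.0008
 turn vec [-0.07  0.01  0.08]
```

View pics/w18.png

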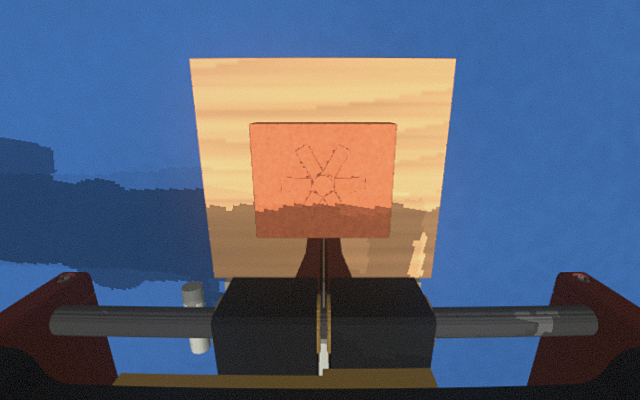

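The tile is centred on the board. Next I'll back off, lift away and check everything.

Emit:
{"api": "servo_tool", "payload": {"moves": [{"grip": 0,"delta_pos": [0,0.5,0],"turn": [0,0,0]},{"grip": 0,"delta_pos": [0,0.8,-0.5],"turn": [0,0,0]},{"grip": 0,"delta_pos": [0,0.5,-3],"turn": [0,0,0]},{"grip": 0,"delta_pos": [0,0,-5],"turn": [0,0,0]},{"grip": 0,"delta_pos": [0,0,-5],"turn": [0,0,0]}]}}

```text
clock: 30.5
tool_pos: [0.551, -0.0265, 0.212]
tcp_rot: [-3.13, -0.261, 0.013]
wrist_force: [1.4, -0.3, -0.5]
grip_width: 0.0
```

Emit:
{"api": "servo_tool", "payload": {"moves": [{"grip": 0,"delta_pos": [4,2,-3],"turn": [0,0,0]},{"grip": 0,"delta_pos": [4,2,-3],"turn": [0,0,0]},{"grip": 0,"delta_pos": [0,0,0],"turn": [0,0,0]},{"grip": 0,"delta_pos": [0,0,0],"turn": [0,0,0]}]}}

```text
clock: 31.0
tool_pos: [0.6397, -0.0565, 0.2793]
tcp_rot: [-3.131, -0.257, 0.0]
wrist_force: [-0.9, 0.7, -0.6]
grip_width: 0.0005
```

```bash
python3 -c "
from h import *
pos()
for n in ['scene','side']:
    d=imaging.get_image(n); cv2.imwrite(f'pics/{n}19.png',d['img'][:,:,::-1])
    P=cloud(d); hsv=cv2.cvtColor(d['img'],cv2.COLOR_RGB2HSV)
    a=np.radians(YAW); X=P[...,:2]-C; mx=np.cos(a)*X[...,0]+np.sin(a)*X[...,1]; my=-np.sin(a)*X[...,0]+np.cos(a)*X[...,1]-.124
    q=(abs(mx)<.065)&(abs(my)<.06)&(hsv[...,0]<13)&(hsv[...,1]>100)&(P[...,2]<.11)&(P[...,2]>.079)
    A=np.c_[P[q][:,:2],np.ones(q.sum())]; co=np.linalg.lstsq(A,P[q][:,2],rcond=None)[0]
    print(n,q.sum(),'tile z',np.median(P[q][:,2]).round(4),'ctr',mx[q].mean().round(4),my[q].mean().round(4),'slope',co[:2].round(3))
    q=(abs(mx+.104)<.015)&(abs(my+.124)<.035)&(P[...,2]>.02)&(P[...,2]<.075); print(' bar top',np.percentile(P[q][:,2],95).round(4))
    m=(P[...,2]>.11)&(P[...,2]<.125)&(abs(P[...,0]-.468)<.04)&(abs(P[...,1]+.304)<.04); print(' handle top',P[m].mean(0).round(4),m.sum())
"
```

```text
TCP mould 81.3 16.7 z 0.2793
clk 31.0 pos [ 0.6397 -0.0565  0.2793] yaw 9.38 tilt 0.03 delta cm [0. 0. 0.] turn z -0.22 F [-0.9  0.7 -0.6] g 0.0005
 turn vec [-0.02  0.02 -0.22]
scene 633 tile z 0.086 ctr 0.0045 -0.0017 slope [-0.012  0.014]
 bar top 0.0432
 handle top [ 0.4696 -0.3037  0.117 ] 56
side 432 tile z 0.0846 ctr -0.0017 -0.0045 slope [0.002 0.023]
 bar top 0.0407
 handle top [ 0.4675 -0.3056  0.1159] 70
```

View pics/scene19.png

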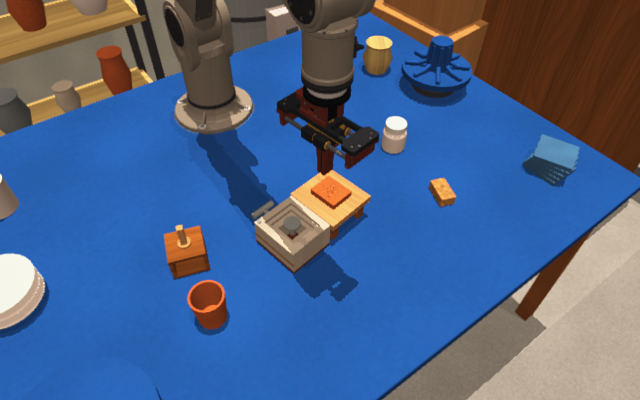

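View pics/side19.png

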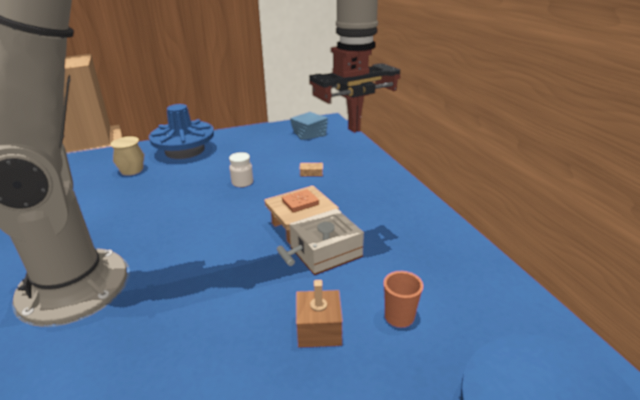

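Tile on the board at (331,191), stylus in the stand, lever down, bystanders at the same pixels as before. Handing in.

```bash
python3 -c "
from plant import hand_in
print(hand_in())"
```

```text
the job is handed in; nothing more can be done
None
```

All the steps are done and the job was handed in at 31 s of the 72 s allowed; no verdict was reported.

**What I did**
- **Groove:** I took the stylus from its stand and put the needle in at the stud corner. I ran it once clockwise, lever side first, at about 3.5 cm/s (roughly 1 mm per second faster along the straights). I lifted it in and out only at the stud corner.
- **Stylus and lever:** I hung the stylus back in the stand and pressed the lever to its stop. The push on the bar reached about 61 N at the stop, above the roughly 10 N needed but under the 120 N wrist limit.
- **Tile:** I pushed the raised tile across onto the board with the closed fingers.

**Last checks**
- **Tile:** its centre is within 5 mm of the board's centre in both cameras. Its top is at z ≈ 0.085–0.086, where it should be lying flat on the board. Fitted slopes were up to 0.023 rad, against the 0.08 limit.
- **Lever:** the bar's top is at z ≈ 0.041–0.043, and fully down is 0.0405.
- **Stylus:** the handle's top is within 2–3 mm of its starting place, upright and released.
- **Bystanders:** the jar, cup and cork look unmoved. I compared them by eye with the first pictures and did not measure them again.
- **Arm:** it is clear of everything.

**Disagreements**
- The two fixed cameras differ by 2–6 mm in x and y (the 6 mm is the tile centre, where part of the tile's side is in view). They differ by about 2 mm in height.
- All three cameras put the needle tip about 1.6 mm off the tool axis. I corrected for that with a 1.5 mm offset while tracing.
- Contact forces in the groove stayed at noise level.

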